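# Straighten and finish the pile of card boxes

## Task

Pile the three card boxes into one square column beside the drawer unit. First push the crooked blue box straight, so that it lies flush on the grey bottom box on every side; then slide the red box, without lifting or tipping it, off the top of the drawer unit onto the blue one and leave it flush there too. The grey box stays where it stands, and the other things on the desk are left alone.

Things in the scene. Friction and masses are not known exactly. Their poses are not given: they have to be found in the camera images.
- bottom_box: grey closed rigid card box, lift-off lid, 136 mm along its x, 100 along its y, 50 high, plain sides (label frames on the 100 mm ends), 0.4 kg, loose, too wide to pinch. Origin: centre of underside, z up. Foot of the pile, on the desk. Its x points away from the robot within 0.3 rad, its y to the left, away from the drawer unit
- middle_box: blue closed rigid card box, lift-off lid, 136 mm along its x, 100 along its y, 50 high, plain sides (label frames on the 100 mm ends), 0.4 kg, loose, too wide to pinch. Origin: centre of underside, z up. On the grey box (top 100 mm above desk), turned up to 0.25 rad, off 16 to 30 mm on the side away from the drawer unit and up to 20 mm either way along the grey box's x
- top_box: red closed rigid card box, lift-off lid, 136 mm along its x, 100 along its y, 50 high, plain sides (label frames on the 100 mm ends), 0.4 kg, loose, too wide to pinch. Origin: centre of underside, z up. On top of the drawer unit (underside 103, top 153 mm above the desk), its x within 0.3 rad of the unit's x
- drawer_unit: white steel drawer unit, two grey drawer fronts facing -x, 220 mm along its x, 200 along its y, 103 high, fixed; flat smooth top 3 mm above the blue box's top. Origin: centre of underside. Parallel to the grey box within 0.03 rad, on its -y side, 12 to 32 mm from it
- abacus: black lacquered abacus lying flat, 230 x 66 x 20 mm, long along its x, loose, on the right-hand side of the desk; origin: centre of its underside; not to be moved
- clip_dish: round white ceramic dish of paper clips, 110 mm across, 26 mm high, loose; origin: centre of its underside; not to be moved
- sharpener: green plastic pencil sharpener, 66 x 44 x 50 mm, loose; origin: centre of its underside; not to be moved
- clip_board: spring clip on a 75 x 90 mm steel foot holding a slim wooden board (110 mm wide, 6 mm thick) upright, 173 mm high, loose; origin: centre of its underside; not to be moved
Not all that is in view belongs to the job. Of the things like the top_box, leave any that is green or yellow; of the rest the larger one is meant.

How it is judged:
On the way:
1. the blue box lies flush on the grey one (within 6 mm and 4 degrees), at rest, while the red box is still on the drawer unit (x of middle_box in the frame of bottom_box between -0.006 and 0.006 m and y of middle_box in the frame of bottom_box between -0.006 and 0.006 m and z of middle_box in the frame of bottom_box between 0.046 and 0.054 m and angle between the x axis of middle_box and the x axis of bottom_box, either way round below 0.07 rad and angle between middle_box's own z axis and vertical below 0.04 rad and linear speed of middle_box below 0.01 m/s and y of top_box in the frame of drawer_unit below 0.09 m and z of top_box in the frame of drawer_unit above 0.1 m), for 0.2 s.
At the end, for the whole second after the job is handed in: The blue box lies on the grey one and the red one on the blue one, each centred on the box below within 6 mm along both sides and turned less than 0.07 rad (4 degrees), level and at rest; the grey box is within 15 mm of where it stood, and abacus, dish, sharpener and clip board within 20 mm (x of middle_box in the frame of bottom_box between -0.006 and 0.006 m and y of middle_box in the frame of bottom_box between -0.006 and 0.006 m and z of middle_box in the frame of bottom_box between 0.046 and 0.054 m and angle between the x axis of middle_box and the x axis of bottom_box, either way round below 0.07 rad and angle between each of middle_box, top_box, bottom_box's own z axis and vertical below 0.04 rad and x of top_box in the frame of middle_box between -0.006 and 0.006 m and y of top_box in the frame of middle_box between -0.006 and 0.006 m and z of top_box in the frame of middle_box between 0.046 and 0.054 m and angle between the x axis of top_box and the x axis of middle_box, either way round below 0.07 rad and linear speed of each of bottom_box, middle_box, top_box below 0.01 m/s and distance of bottom_box from where it was at the start of the episode below 0.015 m and distance of each of abacus, clip_dish, sharpener, clip_board from where it was at the start of the episode below 0.02 m); the robot touches nothing.
It fails at once if the grey box is shifted more than 15 mm (distance of bottom_box from where it was at the start of the episode above 0.015 m).
It fails at once if the red box is lifted more than 20 mm off the drawer unit's top (height (world z) of top_box above 0.123 m).
It fails at once if a box is tipped more than 0.2 rad (angle between any of bottom_box, middle_box, top_box's own z axis and vertical above 0.2 rad).
It fails at once if abacus, dish, sharpener or clip board is moved more than 20 mm (distance of any of abacus, clip_dish, sharpener, clip_board from where it was at the start of the episode above 0.02 m).
It also fails if it takes over 72 s, if anything falls off the work surface, if the arm or the gripper's body presses on something with over 40 N, if the wrist force passes 120 N, or if a joint passes its speed limit or range.

## Robot

A 7-joint arm with a two-finger parallel gripper is mounted at the origin on the work surface. World frame = base frame: x ahead of the robot, y to its left, z up, the work surface at z = 0. Lengths are in m, angles in rad, forces in N, time in s.
With the tool pointing down it reaches from about 0.425 to 0.925 m from the base axis. Payload 6.8 kg.
Tool frame: the origin (TCP) lies on the centre line of the jaws, within the pads' length; the fingertips stand 19 mm ahead of it and the grasp point (between the pads) is the TCP (tcp_to_tips is the distance from the TCP to the fingertips, in m); x points along the fingers, y is the direction in which the jaws open and shut, and the axes are right-handed (so a half turn about x gives the same grasp; the last joint's range is limited). The gripper opens to 85 mm and grips with 20 to 120 N. Pads are 22 mm wide; open, the fingers measure 114 mm over their backs; the gripper's body (76 mm by 85 mm) begins 54 mm behind the grasp point. The pads swing forward as they close: fully open they stand 13 mm farther back than shut.
Start: joints at [-1.44, 0.477, 0.022, 1.555, -0.011, 1.109, -0.083], TCP at [0.16, 0.656, 0.25] pointing down, gripper open.
Joint ranges: [-2.96, 2.96], [-0.34, 2.1], [-1.41, 1.46], [0.24, 2.44], [-1.37, 4.51], [0.17, 1.92], [-2.96, 2.96]. Speed limits (rad/s): [2.39, 2.39, 3.14, 3.14, 3.14, 3.14, 3.14].

## Interface

Orientations are given as a unit quaternion [w, x, y, z].
In Python, from station import get_obs, read_camera, hand_in, spot_in, cut_out, tcp_to_tips gives the robot as it stands.
- The arm moves only by the shell command python3 -m jog 'ROWS' [FORCE]. ROWS is JSON, a list of rows, each an object of numbers: "gripper": the closure, from 0 (fully open) to 1 (shut); "dx", "dy", "dz": the shift along the world's x, y, z in m; "rx", "ry", "rz": the turn, a rotation vector about the world's x, y, z in degrees. In form: [{"gripper": .., "dx": .., "dy": .., "dz": .., "rx": .., "ry": .., "rz": ..}, ...]. A call has 1 to 10 rows; each row is the pose to reach, as a shift and turn from the pose commanded when the call began; what a row does not reach only later rows make up. A row lasts 1/10 s, in which the tool goes at most 50 mm and 8.59 degrees, less where a joint would pass 70% of its speed; a pose out of reach is approached as far as the arm can. A call with a gripper value outside its range is refused whole. The fingers move at their own pace and stop on an object; FORCE is the grip in N (left out, the last holds). Time passes only in rows, so rows that repeat a pose let the fingers close. It gives the time, the measured TCP pose, the force and the opening at its end, in the units of the state.
- get_obs(): the state, without advancing time (a new reading comes with each control period).
- read_camera(name): name is "scene" or "top" or "wrist"; returns a dict with "pixels" (400x640x3 uint8, blue, green, red), "range_z" (400x640 float32, m along the optical axis (not along the pixel's ray), 0 where there is no reading), "camera_matrix" (3x3 intrinsics, pixels), "D" ([k1, k2, p1, p2, k3] as OpenCV has them; the pictures are not rectified), "cam_to_world" (4x4, takes a point from camera to world coordinates). Camera axes: x right, y down, z forward; pixel columns grow to the right and rows downward; lengths in m; the calibration is good to about 2 mm. A picture is of the moment at which its call begins.
- hand_in(): hands the job in, once; it reports no verdict.
Trained networks look in the newest picture that a camera, given by its name, has taken for a name from the list of things; names that differ only in an ending like _2 or _b are one class to them, and where a whole thing is asked for, a point or a joint stands for the part that bears it (a point fixed in the world has none). Each returns a list of dicts, best first, with "conf" (0 to 1); they miss things now and then, are a little off and sometimes report something else, mostly with a low value. They report only what shows in the picture. A call takes as long as a camera call. They do not tell look-alikes from the thing itself.
- spot_in(camera, label): "box" ([centre column, centre row, width, height] in pixels, round what is visible of it).
- cut_out(camera, label): "mask" (400x640 bool, what is visible of it) and "box" ([centre column, centre row, width, height] in pixels, round what is visible of it).
The state is a dict: "t": time; "q": joint angles; "joint_vel": joint speeds; "joint_torque": joint torques, N m; "eef_pos": TCP position; "tool_rot": TCP orientation; "contact_force": force on the tool from outside, world axes, zero at the start; "torque": the same for the moment, N m; "gripper_width": opening from 0.0 (shut) to 1.0 (fully open).
Only numpy, scipy, OpenCV 4.12 (cv2) and the standard library are available. Lean on these libraries where they do the work, as an engineer would, in place of code of your own. Each camera call takes 0.05 s, during which the arm holds its last target. There are 200 camera calls.

## Working session

There is one attempt and no reset: what is moved stays moved. The work goes in short steps, Python scripts to look and compute and a shell command to move; the robot and the scene stay as the last step left them, time stands still between calls to the robot, and variables do not carry over. Pictures are saved under pics/ and viewed, about 8 in all and at most 12, crops included, and the job is handed in when it is done.

```bash
ls; mkdir -p pics; cat > h.py <<'E'
import numpy as np, cv2
from station import *
def cloud(r):
    K=r["camera_matrix"];D=np.array(r["D"],float);z=r["range_z"]
    v,u=np.mgrid[0:400,0:640]
    p=cv2.undistortPoints(np.stack([u,v],-1).reshape(-1,1,2).astype(np.float64),np.array(K),D).reshape(400,640,2)
    P=np.dstack([p[...,0]*z,p[...,1]*z,z,np.ones_like(z)])
    W=P@np.array(r["cam_to_world"]).T
    W=W[...,:3]; W[z<=0]=np.nan
    return W
E
python3 - <<'E'
from h import *
o=get_obs();print(o["t"],o["eef_pos"],o["tool_rot"],tcp_to_tips)
a=read_camera("top");b=read_camera("scene")
np.savez("r0.npz",top=a["pixels"],W=cloud(a),scene=b["pixels"],Ws=cloud(b))
cv2.imwrite("pics/top0.png",a["pixels"]);cv2.imwrite("pics/scene0.png",b["pixels"])
for n in ["bottom_box","middle_box","top_box","drawer_unit"]:
  for c in ["top","scene"]:
    print(n,c,[(np.round(d["box"]).tolist(),round(d["conf"],2)) for d in spot_in(c,n)])
E
```

```text
pics
0.0 [0.15952353 0.6553091  0.24931114] [ 0.70204019  0.08354843  0.70210919 -0.08486414] 0.019
bottom_box top [([286.0, 191.0, 22.0, 38.0], 0.61)]
bottom_box scene []
middle_box top [([268.0, 199.0, 49.0, 51.0], 0.86), ([333.0, 191.0, 71.0, 76.0], 0.52)]
middle_box scene [([346.0, 177.0, 41.0, 26.0], 0.86)]
top_box top [([336.0, 260.0, 33.0, 30.0], 0.88), ([268.0, 275.0, 51.0, 51.0], 0.72), ([327.0, 189.0, 38.0, 52.0], 0.63), ([399.0, 204.0, 32.0, 34.0], 0.55)]
top_box scene [([290.0, 170.0, 37.0, 34.0], 0.9), ([322.0, 195.0, 60.0, 49.0], 0.79), ([266.0, 204.0, 33.0, 36.0], 0.59)]
drawer_unit top [([330.0, 188.0, 72.0, 79.0], 0.76), ([287.0, 192.0, 25.0, 39.0], 0.64)]
drawer_unit scene [([326.0, 223.0, 91.0, 68.0], 0.85)]
```

```bash
python3 - <<'E'
import cv2
a=cv2.imread("pics/top0.png");b=cv2.imread("pics/scene0.png")
cv2.imwrite("pics/top0c.png",cv2.resize(a[100:320,170:470],(800,587),interpolation=cv2.INTER_CUBIC))
E
```

```text
(no output)
```

View pics/top0c.png

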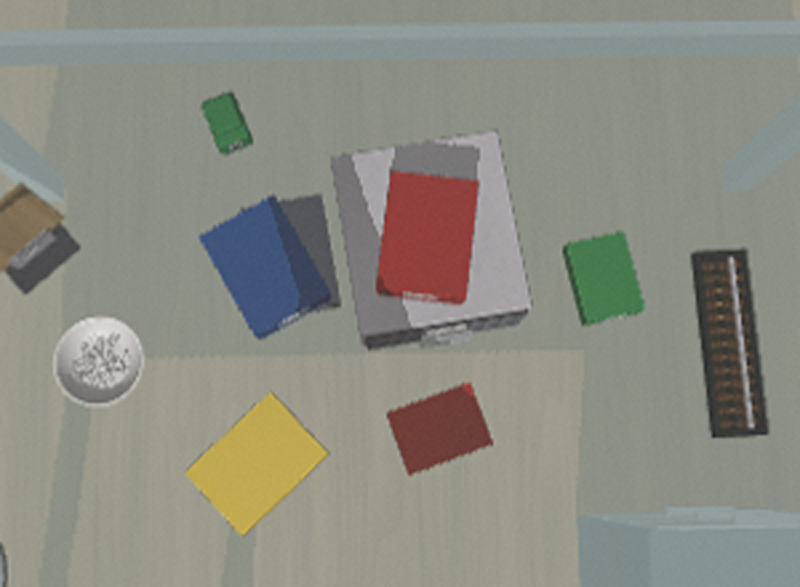

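View pics/scene0.png

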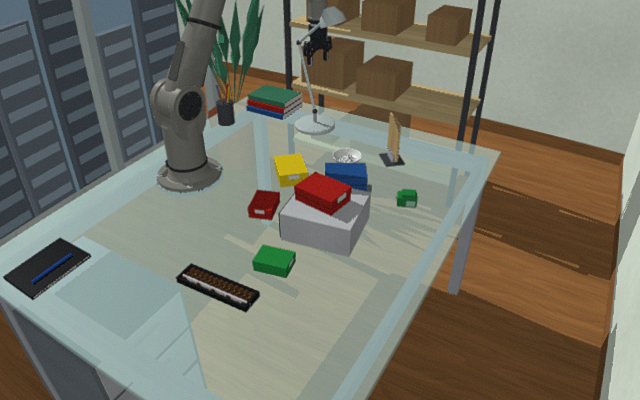

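Top view (crop): blue at (265,265) askew on the grey, whose edge shows at (310,245); red on the unit at (428,238). The dish is at (98,360), the dark-red decoy at (440,428), yellow at (257,462). Next I'll measure coarse poses from depth.

```bash
cat >> h.py <<'E'
def rect(W,px,color,zlo,zhi,xy=None):
    hsv=cv2.cvtColor(px,cv2.COLOR_BGR2HSV);H,S,V=[hsv[...,i].astype(int) for i in range(3)]
    m={"red":((H<8)|(H>172))&(S>120),"blue":(abs(H-112)<12)&(S>90),"any":S>=0,"grey":S<60}[color]
    m=m&(W[...,2]>zlo)&(W[...,2]<zhi)
    if xy is not None: m&=(abs(W[...,0]-xy[0])<xy[2])&(abs(W[...,1]-xy[1])<xy[3])
    n,l,st,c=cv2.connectedComponentsWithStats(m.astype(np.uint8))
    k=1+np.argmax(st[1:,4]); P=W[l==k]
    (cx,cy),(w,h),a=cv2.minAreaRect((P[:,:2]*1000).astype(np.float32))
    if w<h: w,h,a=h,w,a+90
    a=(a+90)%180-90
    return dict(c=(round(cx,1),round(cy,1)),size=(round(w,1),round(h,1)),ang=round(a,2),z=round(float(np.median(P[:,2]))*1000,1),n=len(P),mask=l==k)
def show(*a,**k):
    r=rect(*a,**k);r.pop("mask");print(a[2],r)
E
python3 - <<'E'
from h import *
d=np.load("r0.npz");W,p=d["W"],d["top"]
print(W[199,268],W[188,331],W[275,268])
show(W,p,"blue",.09,.115);show(W,p,"red",.14,.165);show(W,p,"any",.096,.112,(W[188,331][0],W[188,331][1]-.02,.2,.13))
show(W,p,"grey",.035,.06,(W[191,287][0],W[191,287][1],.1,.1))
for n,c in [("clip_dish","top"),("sharpener","top"),("clip_board","top"),("abacus","top")]:
  pass
for uv in [(207,234),(255,145),(185,195),(266,275),(335,260)]: print(uv,W[uv[1],uv[0]])
E
```

```text
[0.55075013 0.16328923 0.09955086] [ 0.57041849 -0.02926963  0.1502405 ] [0.32110225 0.16831684 0.04732738]
blue {'c': (551.5, 161.3), 'size': (133.7, 96.8), 'ang': 29.4, 'z': 99.1, 'n': 1148}
red {'c': (572.3, -26.0), 'size': (133.9, 98.5), 'ang': -7.98, 'z': 151.9, 'n': 1458}
any {'c': (586.7, -31.5), 'size': (222.7, 200.0), 'ang': 8.63, 'z': 101.8, 'n': 2819}
grey {'c': (583.8, 100.9), 'size': (140.4, 50.4), 'ang': 21.68, 'z': 48.9, 'n': 383}
(207, 234) [0.45687724 0.37328888 0.00533936]
(255, 145) [0.74506235 0.2141043  0.04474377]
(185, 195) [0.58938343 0.45260985 0.001168  ]
(266, 275) [0.32115118 0.17389379 0.05226555]
(335, 260) [ 0.36390917 -0.04100774  0.03726756]
```

```bash
python3 -m jog '[{"dz":0.05},{"dx":0.03,"dy":-0.04,"dz":0.09},{"dx":0.06,"dy":-0.08,"dz":0.12},{"dx":0.09,"dy":-0.12,"dz":0.14},{"dx":0.12,"dy":-0.16,"dz":0.16,"rz":8},{"dx":0.15,"dy":-0.20,"dz":0.16,"rz":15},{"dx":0.18,"dy":-0.24,"dz":0.16,"rz":22},{"dx":0.21,"dy":-0.28,"dz":0.16,"rz":22},{"dx":0.24,"dy":-0.32,"dz":0.16,"rz":22},{"dx":0.27,"dy":-0.36,"dz":0.16,"rz":22}]'
python3 -m jog '[{"dx":0.03,"dy":-0.04},{"dx":0.06,"dy":-0.08},{"dx":0.09,"dy":-0.12},{"dx":0.12,"dy":-0.16},{"dx":0.12,"dy":-0.18},{"dx":0.12,"dy":-0.18}]'
python3 - <<'E'
from h import *
a=read_camera("wrist");W=cloud(a);cv2.imwrite("pics/w1.png",a["pixels"]);np.savez("w1.npz",p=a["pixels"],W=W)
print(np.round(a["cam_to_world"],3));o=get_obs();print(o["eef_pos"],o["tool_rot"],o["q"])
show(W,a["pixels"],"blue",.09,.115);show(W,a["pixels"],"red",.14,.165)
E
```

```text
[[ 0.236  0.926  0.296  0.083]
 [ 0.972 -0.224 -0.073  0.674]
 [-0.001  0.305 -0.952  0.373]
 [ 0.     0.     0.     1.   ]]
[0.15961138 0.65585521 0.25031428] [ 0.7020598   0.08422527  0.70208811 -0.08420464] [-1.44013583  0.47696219  0.02237402  1.5554437  -0.01151667  1.10928738
 -0.0830962 ]$[0]: bad value
$[0]: bad value
Traceback (most recent call last):
  File "h.py", line 23, in show
    r=rect(*a,**k);r.pop("mask");print(a[2],r)
  File "h.py", line 17, in rect
    k=1+np.argmax(st[1:,4]); P=W[l==k]
        ~~~~~~~~~^^^^^^^^^^
ValueError: attempt to get argmax of an empty sequence
```

View pics/w1.png

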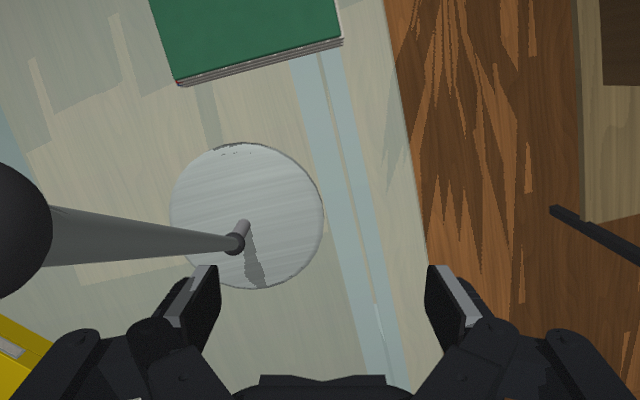

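The wrist camera looks back toward −x. It shows a lamp base at (245,215) and its dark arm and head at the left (20,215), with the gripper jaws at the bottom. The rows were refused, probably because each needs every key. I'll check where the lamp is before moving.

```bash
python3 - <<'E'
from h import *
d=np.load("w1.npz");W=d["W"]
for uv in [(235,243),(150,238),(60,235),(20,190),(20,250),(245,180)]: print(uv,np.round(W[uv[1],uv[0]],3))
Ws=np.load("r0.npz")["Ws"]
for uv in [(312,50),(305,80),(320,105),(338,15),(315,125)]: print(uv,np.round(Ws[uv[1],uv[0]],3))
for p,w in [(np.load("r0.npz")["W"],"top")]:
    m=(p[...,2]>.2)&(p[...,1]>-.5); print(w,m.sum())
E
python3 -m jog '[{"gripper":0,"dx":0.02,"dy":0,"dz":0.04,"rx":0,"ry":0,"rz":0},{"gripper":0,"dx":0.04,"dy":0,"dz":0.08,"rx":0,"ry":0,"rz":0}]'
```

```text
(235, 243) [0.189 0.571 0.096]
(150, 238) [0.113 0.613 0.276]
(60, 235) [0.096 0.622 0.316]
(20, 190) [nan nan nan]
(20, 250) [nan nan nan]
(245, 180) [0.154 0.575 0.02 ]
(312, 50) [0.16  0.614 0.309]
(305, 80) [-0.365  1.408 -0.191]
(320, 105) [-0.449  1.744 -0.51 ]
(338, 15) [0.295 0.578 0.476]
(315, 125) [0.217 0.54  0.015]
top 8916
t: 0.75
eef_pos: [0.199, 0.6553, 0.33]
tool_rot: [0.702, 0.082, 0.702, -0.085]
contact_force: [-0.0, 0.6, 0.3]
gripper_width: 0.999
```

```bash
python3 - <<'E'
from h import *
a=read_camera("scene");W=cloud(a)
c=a["pixels"][0:150,230:430];cv2.imwrite("pics/s1.png",cv2.resize(c,(800,600),interpolation=cv2.INTER_CUBIC))
np.savez("s1.npz",W=W)
b=read_camera("top");cv2.imwrite("pics/t1.png",b["pixels"])
print(get_obs()["eef_pos"])
E
```

```text
[0.20467516 0.65768477 0.33726318]
```

View pics/s1.png

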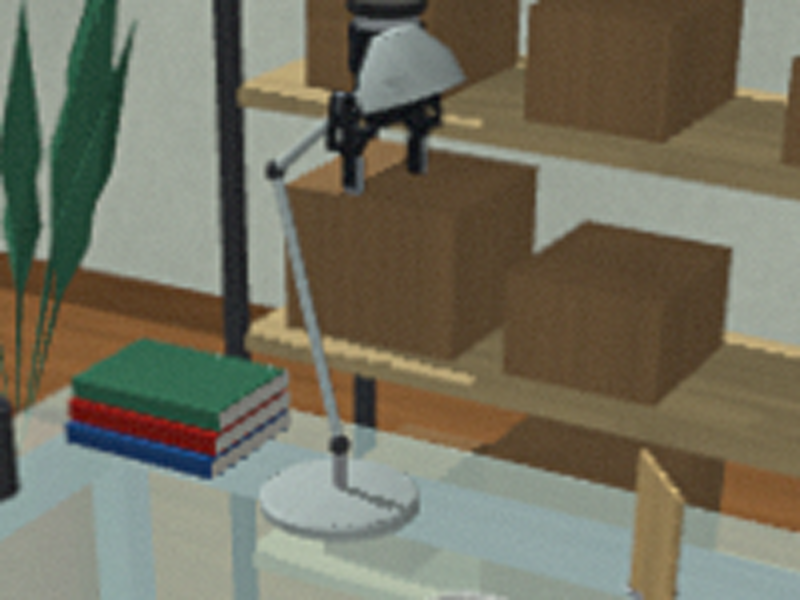

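View pics/t1.png

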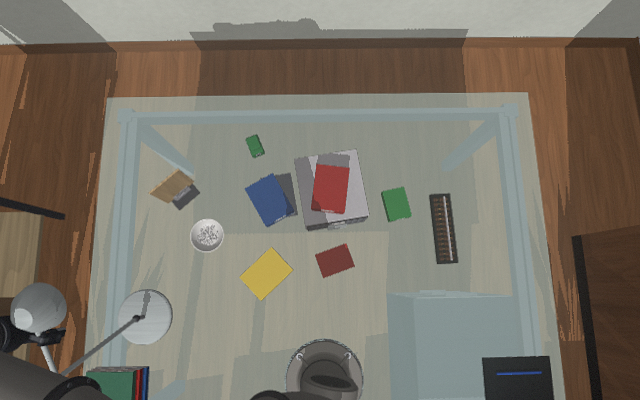

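Scene crop: the lamp stands right beside the gripper, with its head at (410,70), in front of the jaws, and its elbow at (275,170). In the top view its base is at (145,318) and its head at (38,308), next to the wrist. I'll locate these parts in 3D before choosing a retreat.

```bash
python3 - <<'E'
from h import *
S=np.load("s1.npz")["W"]
for n,(u,v) in dict(head=(410,65),headL=(370,90),headR=(455,75),headB=(400,105),headT=(405,30),elbow=(275,170),upper=(300,150),low=(310,310),fingR=(417,160),fingL=(352,185)).items():
    q=S[v//4-1:v//4+2,230+u//4-1:230+u//4+2].reshape(-1,3);print(n,np.round(np.nanmin(q,0),3),np.round(np.nanmedian(q,0),3))
a=read_camera("top");W=cloud(a)
for n,(u,v) in dict(head=(38,308),hl=(18,308),hr=(60,305),ht=(38,288),hb=(40,330),body=(8,330),arm=(65,370),mid=(105,343),low=(140,318),rob=(20,380)).items(): print(n,np.round(W[v,u],3))
E
```

```text
head [0.271 0.56  0.469] [0.277 0.565 0.473]
headL [0.231 0.547 0.444] [0.238 0.555 0.446]
headR [0.301 0.59  0.456] [0.302 0.604 0.46 ]
headB [0.21  0.548 0.397] [0.223 0.657 0.406]
headT [0.224 0.579 0.487] [0.257 0.591 0.498]
elbow [0.089 0.6   0.329] [0.098 0.612 0.333]
upper [0.122 0.601 0.353] [0.129 0.613 0.358]
low [-0.342  0.583 -0.166] [0.148 0.59  0.196]
fingR [0.209 0.688 0.331] [0.215 0.695 0.338]
fingL [0.192 0.59  0.33 ] [0.197 0.6   0.335]
head [0.258 0.574 0.485]
hl [0.259 0.603 0.502]
hr [0.261 0.553 0.45 ]
ht [0.297 0.588 0.471]
hb [0.213 0.584 0.458]
body [0.217 0.625 0.492]
arm [0.104 0.617 0.307]
mid [0.148 0.584 0.194]
low [0.199 0.556 0.052]
rob [0.182 0.409 0.745]
```

The lamp head spans x 0.21–0.30, y 0.55–0.61, z 0.40–0.50. I'll back off in +y, go out along +x past it, then swing over the boxes.

```bash
python3 -m jog '[{"gripper":0,"dx":0,"dy":0.035,"dz":0,"rx":0,"ry":0,"rz":0},{"gripper":0,"dx":0.04,"dy":0.05,"dz":0.01,"rx":0,"ry":0,"rz":0},{"gripper":0,"dx":0.085,"dy":0.05,"dz":0.03,"rx":0,"ry":0,"rz":0},{"gripper":0,"dx":0.13,"dy":0.05,"dz":0.05,"rx":0,"ry":0,"rz":0},{"gripper":0,"dx":0.175,"dy":0.05,"dz":0.06,"rx":0,"ry":0,"rz":0},{"gripper":0,"dx":0.22,"dy":0.03,"dz":0.06,"rx":0,"ry":0,"rz":0},{"gripper":0,"dx":0.24,"dy":-0.01,"dz":0.06,"rx":0,"ry":0,"rz":0},{"gripper":0,"dx":0.26,"dy":-0.05,"dz":0.06,"rx":0,"ry":0,"rz":4},{"gripper":0,"dx":0.28,"dy":-0.095,"dz":0.06,"rx":0,"ry":0,"rz":8},{"gripper":0,"dx":0.3,"dy":-0.14,"dz":0.06,"rx":0,"ry":0,"rz":14}]'
python3 -m jog '[{"gripper":0,"dx":0.01,"dy":-0.045,"dz":0.01,"rx":0,"ry":0,"rz":4},{"gripper":0,"dx":0.02,"dy":-0.09,"dz":0.02,"rx":0,"ry":0,"rz":8},{"gripper":0,"dx":0.03,"dy":-0.135,"dz":0.03,"rx":0,"ry":0,"rz":8},{"gripper":0,"dx":0.04,"dy":-0.18,"dz":0.04,"rx":0,"ry":0,"rz":8},{"gripper":0,"dx":0.05,"dy":-0.225,"dz":0.04,"rx":0,"ry":0,"rz":8},{"gripper":0,"dx":0.06,"dy":-0.27,"dz":0.04,"rx":0,"ry":0,"rz":8},{"gripper":0,"dx":0.07,"dy":-0.315,"dz":0.04,"rx":0,"ry":0,"rz":8},{"gripper":0,"dx":0.08,"dy":-0.36,"dz":0.04,"rx":0,"ry":0,"rz":8},{"gripper":0,"dx":0.09,"dy":-0.4,"dz":0.04,"rx":0,"ry":0,"rz":8},{"gripper":0,"dx":0.09,"dy":-0.4,"dz":0.04,"rx":0,"ry":0,"rz":8}]'
python3 - <<'E'
from h import *
a=read_camera("wrist");W=cloud(a);p=a["pixels"];cv2.imwrite("pics/w2.png",p);np.savez("w2.npz",p=p,W=W)
print(np.round(a["cam_to_world"],3));o=get_obs();print(o["t"],o["eef_pos"],o["q"])
for c,lo,hi in [("blue",.09,.115),("red",.14,.165)]:
  try: show(W,p,c,lo,hi)
  except Exception as e: print(c,e)
E
```

```text
t: 1.9
eef_pos: [0.4993, 0.5144, 0.3886]
tool_rot: [0.707, -0.004, 0.708, 0.003]
contact_force: [0.3, -0.3, 0.1]
gripper_width: 1.001
t: 2.9
eef_pos: [0.5905, 0.1082, 0.4296]
tool_rot: [0.705, -0.049, 0.706, 0.046]
contact_force: [-0.4, -0.5, -1.2]
gripper_width: 1.0
[[-0.135  0.944  0.301  0.513]
 [ 0.991  0.13   0.036  0.098]
 [-0.005  0.304 -0.953  0.552]
 [ 0.     0.     0.     1.   ]]
2.95 [0.58979136 0.11238586 0.42946164] [-0.43844167  0.24189549  0.18509509  1.49674895 -0.0437917   1.40844373
  1.45853931]
blue {'c': (551.9, 159.4), 'size': (136.5, 99.5), 'ang': 29.24, 'z': 99.2, 'n': 8531}
red {'c': (572.1, -28.2), 'size': (135.5, 100.0), 'ang': -7.82, 'z': 152.4, 'n': 10796}
```

View pics/w2.png

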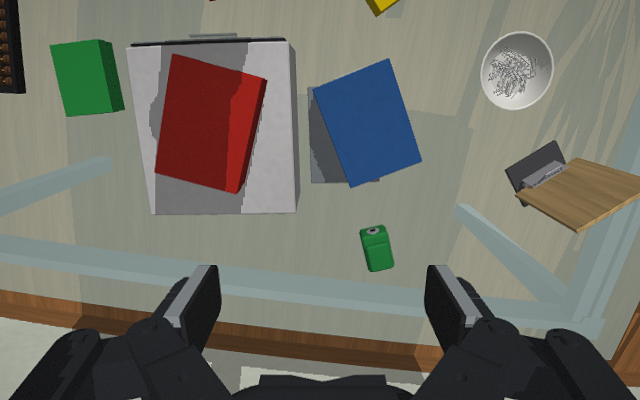

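Wrist view: blue at (367,125) overlaps grey, whose −y and +x edges show at (311,135) and (345,182). Red is at (210,125) on the unit, the sharpener at (377,248) and the dish at (517,70). Blue and red are measured at full size; next I'll fit the grey's edges and the unit.

```bash
cat >> h.py <<'E'
def lf(P):  # robust line: point, direction
    vx,vy,x,y=cv2.fitLine((P*1000).astype(np.float32),cv2.DIST_HUBER,0,.01,.01).ravel()
    return np.array([x,y]),np.array([vx,vy])
def grey(W,p,col0,col1,zlo=.035,zhi=.058,ylo=0.06,yhi=.2):
    m=(W[...,2]>zlo)&(W[...,2]<zhi)&(W[...,1]>ylo)&(W[...,1]<yhi)&(W[...,0]>.45)&(W[...,0]<.70)
    m=cv2.morphologyEx(m.astype(np.uint8),cv2.MORPH_OPEN,np.ones((3,3)))
    n,l,st,c=cv2.connectedComponentsWithStats(m);k=1+np.argmax(st[1:,4]);return l==k
E
python3 - <<'E'
from h import *
d=np.load("w2.npz");W,p=d["W"],d["p"]
m=grey(W,p,0,0);ys,xs=np.where(m);print(xs.min(),xs.max(),ys.min(),ys.max(),np.median(W[m][:,2]))
R=np.array([[np.cos(np.radians(8.5)),np.sin(np.radians(8.5))],[-np.sin(np.radians(8.5)),np.cos(np.radians(8.5))]])
L=np.array([W[y,xs[ys==y].min(),:2] for y in range(ys.min()+4,ys.max()-3)])
x1=xs.max()
B=np.array([W[ys[xs==x].max(),x,:2] for x in range(xs.min()+4,xs.max()-8)])
pl,dl=lf(L);pb,db=lf(B)
print("left",pl,dl,np.degrees(np.arctan(dl[1]/dl[0])),"bot",pb,db,np.degrees(np.arctan(-db[0]/db[1])))
print("L ext",L[0],L[-1]); 
u=rect(W,p,"any",.096,.108,(.587,-.03,.2,.13));u.pop("mask");print(u)
a=np.radians(8.5)
ex=np.array([np.cos(a),np.sin(a)]);ey=np.array([-np.sin(a),np.cos(a)])
A=np.column_stack([dl,-db]);t=np.linalg.solve(A,pb-pl);c=pl+t[0]*dl;print("corner +x-y",c)
for ang in [np.arctan(dl[1]/dl[0])]:
  e=np.array([np.cos(ang),np.sin(ang)]);f=np.array([-e[1],e[0]]);g=c-68*e+50*f
  print("grey",g,np.degrees(ang))
  for nm,q in [("blue",(551.9,159.4)),("red",(572.1,-28.2))]: print(nm,(np.array(q)-g)@e,(np.array(q)-g)@f)
  for nm in [(L[0]*1000),(L[-1]*1000)]: print((nm-g)@e,(nm-g)@f)
E
```

```text
308 346 86 182 0.049210410201203425
left [591.0359   88.10057] [0.9862846  0.16505367] 9.500351 bot [644.367    116.716286] [ 0.12272462 -0.99244076] 7.0493736
L ext [0.51946806 0.0765719 ] [0.64112514 0.09613945]
{'c': (585.0, -33.5), 'size': (220.2, 200.3), 'ang': 8.92, 'z': 102.3, 'n': 15386}
corner +x-y [646.75256  97.4247 ]
grey [571.4325  135.51529] 9.500351
blue -15.322340346839722 26.78103257551776
red -26.363458825614703 -161.58004498347654
-60.98054776203617 -49.55803803364162
62.23765262153769 -50.338808643352756
```

```bash
python3 -m jog '[{"gripper":0,"dx":-0.01,"dy":0.03,"dz":-0.02,"rx":0,"ry":0,"rz":-8.5},{"gripper":0,"dx":-0.02,"dy":0.06,"dz":-0.05,"rx":0,"ry":0,"rz":-17},{"gripper":0,"dx":-0.03,"dy":0.09,"dz":-0.08,"rx":0,"ry":0,"rz":-25.5},{"gripper":0,"dx":-0.04,"dy":0.12,"dz":-0.1,"rx":0,"ry":0,"rz":-34},{"gripper":0,"dx":-0.054,"dy":0.146,"dz":-0.12,"rx":0,"ry":0,"rz":-42.5},{"gripper":0,"dx":-0.054,"dy":0.146,"dz":-0.15,"rx":0,"ry":0,"rz":-51},{"gripper":0,"dx":-0.054,"dy":0.146,"dz":-0.18,"rx":0,"ry":0,"rz":-59.5},{"gripper":0,"dx":-0.054,"dy":0.146,"dz":-0.2,"rx":0,"ry":0,"rz":-68},{"gripper":0,"dx":-0.054,"dy":0.146,"dz":-0.22,"rx":0,"ry":0,"rz":-76.5},{"gripper":0,"dx":-0.054,"dy":0.146,"dz":-0.22,"rx":0,"ry":0,"rz":-85}]'
python3 -m jog '[{"gripper":0,"dx":0,"dy":0,"dz":-0.04,"rx":0,"ry":0,"rz":-3.4},{"gripper":0,"dx":0,"dy":0,"dz":-0.08,"rx":0,"ry":0,"rz":-3.4},{"gripper":0,"dx":0,"dy":0,"dz":-0.11,"rx":0,"ry":0,"rz":-3.4},{"gripper":0,"dx":0,"dy":0,"dz":-0.13,"rx":0,"ry":0,"rz":-3.4},{"gripper":0,"dx":0,"dy":0,"dz":-0.13,"rx":0,"ry":0,"rz":-3.4}]'
cat >> h.py <<'E'
G=np.array([571.5,135.3]);TH=np.radians(9.3)
E_=np.array([np.cos(TH),np.sin(TH)]);F_=np.array([-E_[1],E_[0]])
def tcp():
    o=get_obs();p=np.array(o["eef_pos"])*1000;d=p[:2]-G
    from scipy.spatial.transform import Rotation as Ro
    y=Ro.from_quat(np.roll(o["tool_rot"],-1)).as_matrix()[:,1]
    print("t",o["t"],"tcp grey-frame",np.round([d@E_,d@F_,p[2]],1),"jaw yaw",round(np.degrees(np.arctan2(y[1],y[0])),2),"F",np.round(o["contact_force"],1))
def rel(c):
    d=np.array(c)-G;return np.round([d@E_,d@F_],1)
E
python3 -c "
from h import *
tcp()"
```

```text
t: 3.95
eef_pos: [0.5323, 0.263, 0.2063]
tool_rot: [0.553, 0.437, 0.555, -0.442]
contact_force: [-0.7, 0.1, 0.2]
gripper_width: 1.001
t: 4.45
eef_pos: [0.5321, 0.2626, 0.0766]
tool_rot: [0.541, 0.452, 0.543, -0.456]
contact_force: [0.1, -0.8, -0.4]
gripper_width: 1.002
t 4.45 tcp grey-frame [-18.4 132.   76.6] jaw yaw 10.07 F [ 0.1 -0.8 -0.4]
```

```bash
python3 -m jog '[{"gripper":0,"dx":0.004,"dy":-0.012,"dz":0,"rx":0,"ry":0,"rz":-0.7},{"gripper":0,"dx":0.007,"dy":-0.024,"dz":0,"rx":0,"ry":0,"rz":-0.7},{"gripper":0,"dx":0.008,"dy":-0.03,"dz":0,"rx":0,"ry":0,"rz":-0.7},{"gripper":0,"dx":0.009,"dy":-0.036,"dz":0,"rx":0,"ry":0,"rz":-0.7},{"gripper":0,"dx":0.01,"dy":-0.041,"dz":0,"rx":0,"ry":0,"rz":-0.7},{"gripper":0,"dx":0.011,"dy":-0.046,"dz":0,"rx":0,"ry":0,"rz":-0.7},{"gripper":0,"dx":0.012,"dy":-0.051,"dz":0,"rx":0,"ry":0,"rz":-0.7},{"gripper":0,"dx":0.013,"dy":-0.056,"dz":0,"rx":0,"ry":0,"rz":-0.7},{"gripper":0,"dx":0.013,"dy":-0.06,"dz":0,"rx":0,"ry":0,"rz":-0.7},{"gripper":0,"dx":0.013,"dy":-0.06,"dz":0,"rx":0,"ry":0,"rz":-0.7}]'
python3 - <<'E'
from h import *
tcp()
a=read_camera("top");W=cloud(a);p=a["pixels"];cv2.imwrite("pics/t2.png",p)
for c,lo,hi in [("blue",.09,.115),("red",.14,.165)]:
  r=rect(W,p,c,lo,hi);print(c,r["c"],rel(r["c"]),r["ang"],r["size"])
E
```

```text
t: 5.45
eef_pos: [0.5484, 0.2006, 0.0801]
tool_rot: [0.538, 0.458, 0.538, -0.459]
contact_force: [0.5, -0.4, -0.3]
gripper_width: 1.0
t 5.45 tcp grey-frame [-12.2  68.2  80.1] jaw yaw 9.14 F [ 0.5 -0.4 -0.3]
blue (546.6, 129.7) [-25.5  -1.5] 16.86 (136.6, 97.6)
red (571.8, -26.4) [ -25.8 -159.6] -8.13 (133.1, 98.0)
```

```bash
python3 -m jog '[{"gripper":0,"dx":-0.005,"dy":0.03,"dz":0,"rx":0,"ry":0,"rz":0},{"gripper":0,"dx":-0.005,"dy":0.03,"dz":0.05,"rx":0,"ry":0,"rz":0},{"gripper":0,"dx":-0.005,"dy":0.03,"dz":0.1,"rx":0,"ry":0,"rz":0},{"gripper":0,"dx":-0.005,"dy":0.03,"dz":0.15,"rx":0,"ry":0,"rz":0},{"gripper":0,"dx":-0.005,"dy":0.03,"dz":0.2,"rx":0,"ry":0,"rz":0},{"gripper":0,"dx":-0.005,"dy":0.03,"dz":0.25,"rx":0,"ry":0,"rz":0},{"gripper":0,"dx":-0.005,"dy":0.03,"dz":0.3,"rx":0,"ry":0,"rz":0},{"gripper":0,"dx":-0.005,"dy":0.03,"dz":0.3,"rx":0,"ry":0,"rz":0}]'
cat >> h.py <<'E'
def look(name,cam="wrist"):
    a=read_camera(cam);W=cloud(a);p=a["pixels"];cv2.imwrite("pics/%s.png"%name,p);np.savez(name+".npz",p=p,W=W)
    for c,lo,hi in [("blue",.085,.115),("red",.135,.165)]:
        try:
            r=rect(W,p,c,lo,hi);print(cam,c,r["c"],"rel",rel(r["c"]),"yaw rel",round(r["ang"]-np.degrees(TH),2),r["size"],r["z"])
        except Exception as e: print(c,e)
    return W,p
E
python3 -c "
from h import *
tcp();look('w3');look('t3','top');tcp()"
```

```text
t: 6.3
eef_pos: [0.5462, 0.2321, 0.3876]
tool_rot: [0.54, 0.462, 0.537, -0.455]
contact_force: [-0.2, -0.7, -0.3]
gripper_width: 0.995
t 6.3 tcp grey-frame [ -9.3  99.6 387.6] jaw yaw 9.15 F [-0.2 -0.7 -0.3]
wrist blue (545.3, 127.9) rel [-27.1  -3.1] yaw rel 8.56 (135.9, 101.3) 99.2
wrist red (572.8, -25.6) rel [ -24.7 -159. ] yaw rel -16.96 (136.2, 98.9) 152.4
top blue (546.4, 129.8) rel [-25.7  -1.4] yaw rel 8.63 (135.7, 98.9) 98.9
top red (571.8, -26.5) rel [ -25.9 -159.7] yaw rel -17.34 (131.7, 98.3) 151.9
t 6.4 tcp grey-frame [-11.9  99.5 380.9] jaw yaw 9.19 F [-0.2  0.4 -0.3]
```

View pics/w3.png

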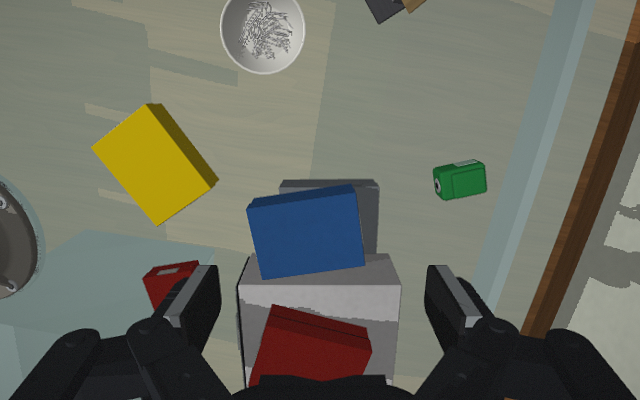

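Blue now lies at about x −27, y −3, yaw +8.6° relative to the grey, so it overhangs toward −x. A two-finger push on its −x end moves it forward and squares it.

```bash
python3 -m jog '[{"gripper":0.3,"dx":-0.02,"dy":-0.02,"dz":-0.01,"rx":0,"ry":0,"rz":8.5},{"gripper":0.3,"dx":-0.04,"dy":-0.04,"dz":-0.03,"rx":0,"ry":0,"rz":17},{"gripper":0.3,"dx":-0.06,"dy":-0.06,"dz":-0.05,"rx":0,"ry":0,"rz":25.5},{"gripper":0.3,"dx":-0.08,"dy":-0.08,"dz":-0.07,"rx":0,"ry":0,"rz":34},{"gripper":0.3,"dx":-0.1,"dy":-0.1,"dz":-0.09,"rx":0,"ry":0,"rz":42.5},{"gripper":0.3,"dx":-0.107,"dy":-0.117,"dz":-0.11,"rx":0,"ry":0,"rz":51},{"gripper":0.3,"dx":-0.107,"dy":-0.117,"dz":-0.13,"rx":0,"ry":0,"rz":59.5},{"gripper":0.3,"dx":-0.107,"dy":-0.117,"dz":-0.15,"rx":0,"ry":0,"rz":68},{"gripper":0.3,"dx":-0.107,"dy":-0.117,"dz":-0.17,"rx":0,"ry":0,"rz":76.5},{"gripper":0.3,"dx":-0.107,"dy":-0.117,"dz":-0.18,"rx":0,"ry":0,"rz":85}]'
python3 -m jog '[{"gripper":0.3,"dx":0,"dy":0,"dz":-0.03,"rx":0,"ry":0,"rz":5.1},{"gripper":0.3,"dx":0,"dy":0,"dz":-0.07,"rx":0,"ry":0,"rz":5.1},{"gripper":0.3,"dx":0,"dy":0,"dz":-0.1,"rx":0,"ry":0,"rz":5.1},{"gripper":0.3,"dx":0,"dy":0,"dz":-0.122,"rx":0,"ry":0,"rz":5.1},{"gripper":0.3,"dx":0,"dy":0,"dz":-0.122,"rx":0,"ry":0,"rz":5.1},{"gripper":0.3,"dx":0,"dy":0,"dz":-0.122,"rx":0,"ry":0,"rz":5.1}]'
python3 -c "
from h import *
tcp();tcp()"
```

```text
t: 7.4
eef_pos: [0.4338, 0.1137, 0.1968]
tool_rot: [0.704, -0.029, 0.709, 0.027]
contact_force: [0.5, -0.8, -0.1]
gripper_width: 0.702
t: 8.0
eef_pos: [0.4353, 0.1141, 0.0775]
tool_rot: [0.704, -0.058, 0.706, 0.057]
contact_force: [0.5, 0.4, 0.1]
gripper_width: 0.697
t 8.0 tcp grey-frame [-137.8    1.1   77.5] jaw yaw 99.3 F [0.5 0.4 0.1]
t 8.0 tcp grey-frame [-137.8    1.1   77.5] jaw yaw 99.3 F [0.5 0.4 0.1]
```

```bash
python3 -m jog '[{"gripper":0.3,"dx":0.010,"dy":0.002,"dz":0,"rx":0,"ry":0,"rz":0},{"gripper":0.3,"dx":0.020,"dy":0.003,"dz":0,"rx":0,"ry":0,"rz":0},{"gripper":0.3,"dx":0.025,"dy":0.004,"dz":0,"rx":0,"ry":0,"rz":0},{"gripper":0.3,"dx":0.03,"dy":0.005,"dz":0,"rx":0,"ry":0,"rz":0},{"gripper":0.3,"dx":0.035,"dy":0.006,"dz":0,"rx":0,"ry":0,"rz":0},{"gripper":0.3,"dx":0.04,"dy":0.007,"dz":0,"rx":0,"ry":0,"rz":0},{"gripper":0.3,"dx":0.045,"dy":0.008,"dz":0,"rx":0,"ry":0,"rz":0},{"gripper":0.3,"dx":0.05,"dy":0.008,"dz":0,"rx":0,"ry":0,"rz":0},{"gripper":0.3,"dx":0.054,"dy":0.009,"dz":0,"rx":0,"ry":0,"rz":0},{"gripper":0.3,"dx":0.056,"dy":0.009,"dz":0,"rx":0,"ry":0,"rz":0}]'
python3 -m jog '[{"gripper":0.3,"dx":0,"dy":0,"dz":0,"rx":0,"ry":0,"rz":0}]'
python3 -c "
from h import *
tcp();look('t4','top');look('w4');tcp()"
```

```text
t: 9.0
eef_pos: [0.4932, 0.1239, 0.0783]
tool_rot: [0.705, -0.057, 0.705, 0.057]
contact_force: [-2.5, 0.3, 1.5]
gripper_width: 0.704
t: 9.1
eef_pos: [0.4934, 0.1238, 0.0784]
tool_rot: [0.705, -0.057, 0.704, 0.057]
contact_force: [-0.6, -0.1, 0.1]
gripper_width: 0.706
t 9.1 tcp grey-frame [-78.9   1.2  78.4] jaw yaw 99.29 F [-0.6 -0.1  0.1]
top blue (577.7, 125.0) rel [  4.5 -11.2] yaw rel 0.33 (123.8, 98.0) 98.9
top red (572.1, -26.4) rel [ -25.5 -159.7] yaw rel -17.3 (133.5, 98.2) 151.9
wrist blue (510.8, 126.2) rel [-61.4   0.8] yaw rel -89.6 (60.2, 17.2) 98.8
wrist red (491.0, 57.3) rel [-92. -64.] yaw rel -33.73 (0.2, 0.0) 139.6
t 9.2 tcp grey-frame [-79.1   1.2  78.4] jaw yaw 99.28 F [0.6 0.1 0.4]
```

Yaw is now square (0.3°), but blue seems about 12 mm too far toward the unit. I'll lift off and measure accurately.

```bash
python3 -m jog '[{"gripper":0.3,"dx":-0.02,"dy":-0.003,"dz":0,"rx":0,"ry":0,"rz":0},{"gripper":0.3,"dx":-0.02,"dy":-0.003,"dz":0.05,"rx":0,"ry":0,"rz":0},{"gripper":0.3,"dx":-0.02,"dy":-0.003,"dz":0.1,"rx":0,"ry":0,"rz":0},{"gripper":0.3,"dx":-0.01,"dy":-0.003,"dz":0.15,"rx":0,"ry":0,"rz":0},{"gripper":0.3,"dx":0,"dy":-0.003,"dz":0.2,"rx":0,"ry":0,"rz":0},{"gripper":0.3,"dx":0.02,"dy":-0.003,"dz":0.25,"rx":0,"ry":0,"rz":0},{"gripper":0.3,"dx":0.04,"dy":0,"dz":0.3,"rx":0,"ry":0,"rz":0},{"gripper":0.3,"dx":0.06,"dy":0,"dz":0.3,"rx":0,"ry":0,"rz":0},{"gripper":0.3,"dx":0.06,"dy":0,"dz":0.3,"rx":0,"ry":0,"rz":0}]'
python3 - <<'E'
from h import *
tcp();look('t5','top');W,p=look('w5')
from h import *
m=grey(W,p,0,0);ys,xs=np.where(m);print(m.sum(),xs.min(),xs.max(),ys.min(),ys.max())
Q=(W[m][:,:2]*1000-G);print("grey-seen ext x",np.percentile(Q@E_,[1,99]),"y",np.percentile(Q@F_,[1,99]))
E
```

```text
t: 10.1
eef_pos: [0.5557, 0.1237, 0.3807]
tool_rot: [0.707, -0.057, 0.703, 0.057]
contact_force: [0.2, -0.1, 0.3]
gripper_width: 0.699
t 10.1 tcp grey-frame [-17.4  -8.8 380.7] jaw yaw 99.24 F [ 0.2 -0.1  0.3]
top blue (603.2, 81.0) rel [ 22.5 -58.7] yaw rel 5.76 (81.8, 9.0) 98.4
top red (572.3, -26.1) rel [ -25.3 -159.4] yaw rel -17.05 (133.6, 98.6) 151.8
wrist blue (572.3, 122.3) rel [ -1.3 -13. ] yaw rel 0.54 (135.6, 99.9) 99.1
wrist red (572.1, -28.2) rel [ -25.8 -161.4] yaw rel -16.89 (136.7, 100.1) 152.4
527 362 369 113 215
grey-seen ext x [-64.94037389  67.30045758] y [42.7034514  49.42509125]
```

View pics/w5.png

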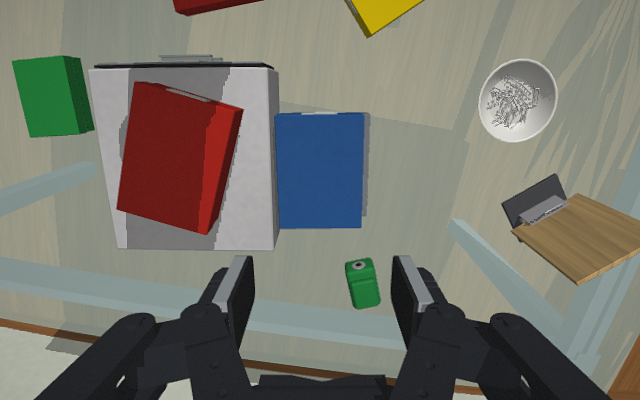

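Confirmed: blue is at (−1, −13) mm, yaw 0.5°, with the grey's strip visible only at column 365 on the +y side and grey not shifted. There is no access from the unit side, so I'll press lightly on its top with the two fingertips and drag it +y.

```bash
python3 -m jog '[{"gripper":0.3,"dx":0.008,"dy":0,"dz":-0.05,"rx":0,"ry":0,"rz":0},{"gripper":0.3,"dx":0.016,"dy":-0.001,"dz":-0.1,"rx":0,"ry":0,"rz":0},{"gripper":0.3,"dx":0.016,"dy":-0.001,"dz":-0.15,"rx":0,"ry":0,"rz":0},{"gripper":0.3,"dx":0.016,"dy":-0.001,"dz":-0.2,"rx":0,"ry":0,"rz":0},{"gripper":0.3,"dx":0.016,"dy":-0.001,"dz":-0.23,"rx":0,"ry":0,"rz":0},{"gripper":0.3,"dx":0.016,"dy":-0.001,"dz":-0.25,"rx":0,"ry":0,"rz":0},{"gripper":0.3,"dx":0.016,"dy":-0.001,"dz":-0.25,"rx":0,"ry":0,"rz":0}]'
for z in 1; do python3 -m jog '[{"gripper":0.3,"dx":0,"dy":0,"dz":-0.002,"rx":0,"ry":0,"rz":0},{"gripper":0.3,"dx":0,"dy":0,"dz":-0.004,"rx":0,"ry":0,"rz":0},{"gripper":0.3,"dx":0,"dy":0,"dz":-0.006,"rx":0,"ry":0,"rz":0}]'; done
```

```text
t: 10.9
eef_pos: [0.5648, 0.122, 0.1245]
tool_rot: [0.702, -0.058, 0.708, 0.057]
contact_force: [0.3, -0.6, -0.4]
gripper_width: 0.701
t: 11.2
eef_pos: [0.5693, 0.1231, 0.1235]
tool_rot: [0.706, -0.057, 0.704, 0.058]
contact_force: [-0.2, 0.3, -0.5]
gripper_width: 0.699
```

```bash
python3 -m jog '[{"gripper":0.3,"dx":0,"dy":0,"dz":-0.001,"rx":0,"ry":0,"rz":0},{"gripper":0.3,"dx":0,"dy":0,"dz":-0.003,"rx":0,"ry":0,"rz":0}]'; python3 -m jog '[{"gripper":0.3,"dx":0,"dy":0,"dz":-0.001,"rx":0,"ry":0,"rz":0},{"gripper":0.3,"dx":0,"dy":0,"dz":-0.002,"rx":0,"ry":0,"rz":0}]'
```

```text
t: 11.4
eef_pos: [0.569, 0.123, 0.1199]
tool_rot: [0.705, -0.057, 0.704, 0.058]
contact_force: [-0.3, -0.5, 0.2]
gripper_width: 0.703
t: 11.6
eef_pos: [0.5687, 0.1228, 0.1173]
tool_rot: [0.705, -0.057, 0.705, 0.057]
contact_force: [-0.2, 0.0, 0.0]
gripper_width: 0.7
```

```bash
for i in 1; do python3 -m jog '[{"gripper":0.3,"dx":0,"dy":0,"dz":-0.001,"rx":0,"ry":0,"rz":0},{"gripper":0.3,"dx":0,"dy":0,"dz":-0.002,"rx":0,"ry":0,"rz":0}]'|sed -n 2,4p; python3 -m jog '[{"gripper":0.3,"dx":0,"dy":0,"dz":-0.001,"rx":0,"ry":0,"rz":0},{"gripper":0.3,"dx":0,"dy":0,"dz":-0.002,"rx":0,"ry":0,"rz":0}]'|sed -n 2,4p;python3 -m jog '[{"gripper":0.3,"dx":0,"dy":0,"dz":-0.001,"rx":0,"ry":0,"rz":0},{"gripper":0.3,"dx":0,"dy":0,"dz":-0.002,"rx":0,"ry":0,"rz":0}]'|sed -n 2,4p; done
```

```text
eef_pos: [0.5687, 0.1229, 0.1152]
tool_rot: [0.705, -0.057, 0.705, 0.057]
contact_force: [-0.4, 0.4, 0.3]
eef_pos: [0.5687, 0.1229, 0.114]
tool_rot: [0.705, -0.057, 0.705, 0.057]
contact_force: [-5.6, -0.4, 16.7]
eef_pos: [0.5687, 0.1229, 0.1139]
tool_rot: [0.705, -0.057, 0.705, 0.058]
contact_force: [-11.7, -1.8, 34.2]
```

```bash
python3 -m jog '[{"gripper":0.3,"dx":0,"dy":0,"dz":0.0015,"rx":0,"ry":0,"rz":0},{"gripper":0.3,"dx":-0.0003,"dy":0.002,"dz":0.0015,"rx":0,"ry":0,"rz":0},{"gripper":0.3,"dx":-0.0006,"dy":0.004,"dz":0.0015,"rx":0,"ry":0,"rz":0},{"gripper":0.3,"dx":-0.001,"dy":0.006,"dz":0.0015,"rx":0,"ry":0,"rz":0},{"gripper":0.3,"dx":-0.001,"dy":0.006,"dz":0.0015,"rx":0,"ry":0,"rz":0}]'
python3 -c "
from h import *
tcp();look('w6')"
```

```text
t: 12.7
eef_pos: [0.5691, 0.1269, 0.1141]
tool_rot: [0.706, -0.057, 0.704, 0.056]
contact_force: [0.7, -6.0, 9.7]
gripper_width: 0.701
t 12.7 tcp grey-frame [ -3.7  -7.9 114.1] jaw yaw 99.21 F [ 0.7 -6.   9.7]
wrist blue (569.1, 123.5) rel [ -4.3 -11.3] yaw rel 0.19 (128.0, 99.8) 99.2
wrist red (568.2, 23.4) rel [ -21.3 -109.9] yaw rel -12.74 (115.8, 10.9) 140.8
```

```bash
python3 -m jog '[{"gripper":0.3,"dx":0,"dy":0,"dz":-0.001,"rx":0,"ry":0,"rz":0},{"gripper":0.3,"dx":-0.0003,"dy":0.002,"dz":-0.001,"rx":0,"ry":0,"rz":0},{"gripper":0.3,"dx":-0.0006,"dy":0.004,"dz":-0.001,"rx":0,"ry":0,"rz":0},{"gripper":0.3,"dx":-0.001,"dy":0.006,"dz":-0.001,"rx":0,"ry":0,"rz":0},{"gripper":0.3,"dx":-0.001,"dy":0.006,"dz":-0.001,"rx":0,"ry":0,"rz":0}]'
python3 -c "
from h import *
tcp();look('w7')"
```

```text
t: 13.25
eef_pos: [0.5692, 0.1314, 0.114]
tool_rot: [0.706, -0.057, 0.703, 0.055]
contact_force: [-0.5, -9.1, 14.5]
gripper_width: 0.699
t 13.25 tcp grey-frame [ -2.9  -3.5 114. ] jaw yaw 99.12 F [-0.5 -9.1 14.5]
wrist blue (568.7, 127.5) rel [-4.  -7.2] yaw rel -0.2 (127.7, 100.2) 99.2
wrist red (568.9, 23.0) rel [ -20.7 -110.4] yaw rel -15.41 (116.8, 6.0) 138.1
```

```bash
python3 - <<'E'
from h import *
for n in ["w5","w6","w7"]:
    d=np.load(n+".npz");W,p=d["W"],d["p"]
    Q=(W[...,:2]*1000-G);x=Q@E_;y=Q@F_
    m=(W[...,2]>.03)&(W[...,2]<.058)&(abs(y-50)<20)&(abs(x)<60)
    print(n,m.sum(),np.percentile(x[m],[1,99]) if m.sum() else "",np.percentile(y[m],[1,50,97,99]) if m.sum() else "")
E
```

```text
w5 470 [-57.9639458   58.30086436] [42.64876881 46.13928953 49.33661535 49.46140686]
w6 0  
w7 0
```

```bash
python3 -m jog '[{"gripper":0.3,"dx":0,"dy":0.002,"dz":0,"rx":0,"ry":0,"rz":0},{"gripper":0.3,"dx":0,"dy":0.004,"dz":0,"rx":0,"ry":0,"rz":0},{"gripper":0.3,"dx":0,"dy":0.006,"dz":0,"rx":0,"ry":0,"rz":0},{"gripper":0.3,"dx":0,"dy":0.006,"dz":0,"rx":0,"ry":0,"rz":0},{"gripper":0.3,"dx":0,"dy":0.005,"dz":0.004,"rx":0,"ry":0,"rz":0},{"gripper":0.3,"dx":0,"dy":0.005,"dz":0.03,"rx":0,"ry":0,"rz":0},{"gripper":0.3,"dx":-0.01,"dy":0.005,"dz":0.08,"rx":0,"ry":0,"rz":0},{"gripper":0.3,"dx":-0.01,"dy":0.005,"dz":0.13,"rx":0,"ry":0,"rz":0},{"gripper":0.3,"dx":-0.01,"dy":0.005,"dz":0.18,"rx":0,"ry":0,"rz":0}]'
python3 -m jog '[{"gripper":0.3,"dx":0,"dy":0,"dz":0.05,"rx":0,"ry":0,"rz":0},{"gripper":0.3,"dx":0,"dy":0,"dz":0.09,"rx":0,"ry":0,"rz":0},{"gripper":0.3,"dx":0,"dy":0,"dz":0.09,"rx":0,"ry":0,"rz":0}]'
cat >> h.py <<'E'
def greyext(W):
    Q=(W[...,:2]*1000-G);x=Q@E_;y=Q@F_;z=W[...,2]
    b=(z>.035)&(z<.058)
    for nm,m in [("y+",b&(abs(y-50)<25)&(abs(x)<58)),("y-",b&(abs(y+50)<16)&(abs(x)<58)),("x+ end",b&(abs(x-68)<25)&(abs(y)<42)),("x- end",b&(abs(x+68)<25)&(abs(y)<42))]:
        if m.sum()>30:
            q=(y if nm[0]=="y" else x)[m];print(nm,m.sum(),np.round(np.percentile(q,[1,3,50,97,99]),1))
E
python3 -c "
from h import *
tcp();W,p=look('w8');greyext(W);W,p=look('t8','top');greyext(W)
print('w2');greyext(np.load('w2.npz')['W']);print('w5');greyext(np.load('w5.npz')['W'])"
```

```text
t: 14.2
eef_pos: [0.5558, 0.14, 0.2924]
tool_rot: [0.704, -0.058, 0.705, 0.058]
contact_force: [1.1, 0.4, 0.0]
gripper_width: 0.702
t: 14.5
eef_pos: [0.559, 0.1406, 0.3872]
tool_rot: [0.708, -0.056, 0.701, 0.059]
contact_force: [-0.3, -0.1, 0.8]
gripper_width: 0.7
t 14.5 tcp grey-frame [-11.5   7.3 387.2] jaw yaw 99.33 F [-0.3 -0.1  0.8]
wrist blue (573.3, 129.2) rel [ 0.8 -6.3] yaw rel -0.04 (135.4, 100.0) 99.2
wrist red (572.0, -27.9) rel [ -25.9 -161.1] yaw rel -16.94 (136.6, 100.9) 152.4
y+ 81 [48.3 48.3 48.8 49.6 49.7]
x- end 64 [-66.8 -66.8 -66.2 -65.6 -65.6]
top blue (579.6, 97.0) rel [  1.8 -39.1] yaw rel 0.29 (133.1, 29.3) 99.3
top red (572.0, -26.0) rel [ -25.6 -159.3] yaw rel -17.13 (132.7, 98.2) 151.8
w2
y- 906 [-50.3 -50.  -42.7 -34.6 -34.2]
x+ end 507 [43.3 43.8 57.  69.1 70.1]
w5
y+ 458 [42.6 42.9 46.1 49.3 49.5]
x- end 39 [-66.9 -66.9 -66.8 -66.3 -66.1]
```

```bash
sed -i 's/^G=.*;TH/G=np.array([572.7,135.2]);TH/' h.py
python3 -m jog '[{"gripper":0.3,"dx":0.006,"dy":-0.006,"dz":-0.05,"rx":0,"ry":0,"rz":0},{"gripper":0.3,"dx":0.013,"dy":-0.011,"dz":-0.1,"rx":0,"ry":0,"rz":0},{"gripper":0.3,"dx":0.013,"dy":-0.011,"dz":-0.15,"rx":0,"ry":0,"rz":0},{"gripper":0.3,"dx":0.013,"dy":-0.011,"dz":-0.2,"rx":0,"ry":0,"rz":0},{"gripper":0.3,"dx":0.013,"dy":-0.011,"dz":-0.24,"rx":0,"ry":0,"rz":0},{"gripper":0.3,"dx":0.013,"dy":-0.011,"dz":-0.26,"rx":0,"ry":0,"rz":0},{"gripper":0.3,"dx":0.013,"dy":-0.011,"dz":-0.266,"rx":0,"ry":0,"rz":0},{"gripper":0.3,"dx":0.013,"dy":-0.011,"dz":-0.266,"rx":0,"ry":0,"rz":0}]'
python3 -m jog '[{"gripper":0.3,"dx":0,"dy":0,"dz":-0.002,"rx":0,"ry":0,"rz":0},{"gripper":0.3,"dx":0,"dy":0,"dz":-0.004,"rx":0,"ry":0,"rz":0},{"gripper":0.3,"dx":0,"dy":0,"dz":-0.004,"rx":0,"ry":0,"rz":0}]'
```

```text
t: 15.4
eef_pos: [0.5664, 0.128, 0.114]
tool_rot: [0.702, -0.057, 0.708, 0.057]
contact_force: [-9.6, -2.6, 17.8]
gripper_width: 0.701
t: 15.7
eef_pos: [0.5664, 0.128, 0.1138]
tool_rot: [0.702, -0.057, 0.707, 0.057]
contact_force: [-21.6, -4.5, 50.5]
gripper_width: 0.703
```

```bash
python3 -m jog '[{"gripper":0.3,"dx":-0.002,"dy":0,"dz":0.002,"rx":0,"ry":0,"rz":0},{"gripper":0.3,"dx":-0.002,"dy":0.001,"dz":0.0025,"rx":0,"ry":0,"rz":0},{"gripper":0.3,"dx":-0.002,"dy":0.002,"dz":0.0025,"rx":0,"ry":0,"rz":0},{"gripper":0.3,"dx":-0.002,"dy":0.003,"dz":0.0025,"rx":0,"ry":0,"rz":0}]'
python3 -m jog '[{"gripper":0.3,"dx":0,"dy":0.001,"dz":0,"rx":0,"ry":0,"rz":0},{"gripper":0.3,"dx":0,"dy":0.002,"dz":0,"rx":0,"ry":0,"rz":0},{"gripper":0.3,"dx":0,"dy":0.003,"dz":0,"rx":0,"ry":0,"rz":0},{"gripper":0.3,"dx":0,"dy":0.003,"dz":0,"rx":0,"ry":0,"rz":0}]'
```

```text
t: 16.1
eef_pos: [0.5663, 0.1283, 0.114]
tool_rot: [0.704, -0.058, 0.706, 0.056]
contact_force: [-8.5, -10.9, 25.0]
gripper_width: 0.701
t: 16.5
eef_pos: [0.5668, 0.1299, 0.114]
tool_rot: [0.704, -0.058, 0.706, 0.055]
contact_force: [-6.8, -11.3, 22.9]
gripper_width: 0.702
```

```bash
python3 -m jog '[{"gripper":0.3,"dx":-0.001,"dy":0.001,"dz":0,"rx":0,"ry":0,"rz":0},{"gripper":0.3,"dx":-0.002,"dy":0.002,"dz":0,"rx":0,"ry":0,"rz":0},{"gripper":0.3,"dx":-0.003,"dy":0.003,"dz":0,"rx":0,"ry":0,"rz":0},{"gripper":0.3,"dx":-0.003,"dy":0.004,"dz":0,"rx":0,"ry":0,"rz":0},{"gripper":0.3,"dx":-0.003,"dy":0.0045,"dz":0,"rx":0,"ry":0,"rz":0},{"gripper":0.3,"dx":-0.003,"dy":0.0045,"dz":0,"rx":0,"ry":0,"rz":0}]'
```

```text
t: 17.1
eef_pos: [0.5662, 0.1349, 0.1141]
tool_rot: [0.706, -0.058, 0.704, 0.055]
contact_force: [0.2, -10.5, 14.9]
gripper_width: 0.699
```

```bash
python3 -m jog '[{"gripper":0.3,"dx":0,"dy":-0.0035,"dz":0,"rx":0,"ry":0,"rz":0},{"gripper":0.3,"dx":0,"dy":-0.0035,"dz":0.004,"rx":0,"ry":0,"rz":0},{"gripper":0.3,"dx":0,"dy":-0.0035,"dz":0.04,"rx":0,"ry":0,"rz":0},{"gripper":0.3,"dx":0,"dy":-0.003,"dz":0.09,"rx":0,"ry":0,"rz":0},{"gripper":0.3,"dx":-0.01,"dy":-0.003,"dz":0.14,"rx":0,"ry":0,"rz":0},{"gripper":0.3,"dx":-0.01,"dy":-0.003,"dz":0.19,"rx":0,"ry":0,"rz":0},{"gripper":0.3,"dx":-0.01,"dy":-0.003,"dz":0.24,"rx":0,"ry":0,"rz":0},{"gripper":0.3,"dx":-0.01,"dy":-0.003,"dz":0.275,"rx":0,"ry":0,"rz":0},{"gripper":0.3,"dx":-0.01,"dy":-0.003,"dz":0.275,"rx":0,"ry":0,"rz":0}]'
python3 -c "
from h import *
tcp();W,p=look('w9');greyext(W);look('w9')"
```

```text
t: 18.0
eef_pos: [0.5561, 0.137, 0.3926]
tool_rot: [0.707, -0.057, 0.702, 0.058]
contact_force: [0.3, -0.5, -0.4]
gripper_width: 0.698
t 18.0 tcp grey-frame [-16.1   4.4 392.6] jaw yaw 99.34 F [ 0.3 -0.5 -0.4]
wrist blue (574.1, 134.1) rel [ 1.2 -1.3] yaw rel -0.24 (135.7, 99.6) 99.1
wrist red (571.8, -27.9) rel [ -27.2 -160.8] yaw rel -17.15 (136.0, 101.0) 152.4
x- end 187 [-68.2 -68.2 -66.5 -65.1 -65.1]
wrist blue (574.0, 134.2) rel [ 1.1 -1.2] yaw rel -0.14 (135.6, 99.4) 99.2
wrist red (571.9, -27.6) rel [ -27.1 -160.5] yaw rel -17.82 (137.1, 101.4) 152.4
```

Blue is flush: (1, −1) mm, yaw −0.2°. Next I'll square the red box on the unit's top by pushing its −x end with both fingers.

```bash
python3 -m jog '[{"gripper":0.3,"dx":-0.02,"dy":-0.04,"dz":0,"rx":0,"ry":0,"rz":0},{"gripper":0.3,"dx":-0.04,"dy":-0.08,"dz":-0.01,"rx":0,"ry":0,"rz":0},{"gripper":0.3,"dx":-0.06,"dy":-0.12,"dz":-0.03,"rx":0,"ry":0,"rz":0},{"gripper":0.3,"dx":-0.08,"dy":-0.16,"dz":-0.06,"rx":0,"ry":0,"rz":0},{"gripper":0.3,"dx":-0.094,"dy":-0.18,"dz":-0.1,"rx":0,"ry":0,"rz":0},{"gripper":0.3,"dx":-0.094,"dy":-0.18,"dz":-0.14,"rx":0,"ry":0,"rz":0},{"gripper":0.3,"dx":-0.094,"dy":-0.18,"dz":-0.18,"rx":0,"ry":0,"rz":0},{"gripper":0.3,"dx":-0.094,"dy":-0.18,"dz":-0.22,"rx":0,"ry":0,"rz":0},{"gripper":0.3,"dx":-0.094,"dy":-0.18,"dz":-0.25,"rx":0,"ry":0,"rz":0},{"gripper":0.3,"dx":-0.094,"dy":-0.18,"dz":-0.262,"rx":0,"ry":0,"rz":0}]'
python3 -m jog '[{"gripper":0.3,"dx":0,"dy":0,"dz":0,"rx":0,"ry":0,"rz":0},{"gripper":0.3,"dx":0,"dy":0,"dz":0,"rx":0,"ry":0,"rz":0}]'
python3 -c "
from h import *
tcp()"
```

```text
t: 19.1
eef_pos: [0.4565, -0.0437, 0.1221]
tool_rot: [0.701, -0.058, 0.708, 0.057]
contact_force: [0.0, 0.3, 0.7]
gripper_width: 0.698
t: 19.3
eef_pos: [0.4607, -0.0437, 0.1266]
tool_rot: [0.705, -0.057, 0.705, 0.057]
contact_force: [-0.2, -0.3, 0.0]
gripper_width: 0.699
t 19.3 tcp grey-frame [-139.5 -158.5  126.6] jaw yaw 99.31 F [-0.2 -0.3  0. ]
```

```bash
python3 -m jog '[{"gripper":0.3,"dx":0.012,"dy":0.002,"dz":0,"rx":0,"ry":0,"rz":0},{"gripper":0.3,"dx":0.020,"dy":0.003,"dz":0,"rx":0,"ry":0,"rz":0},{"gripper":0.3,"dx":0.025,"dy":0.004,"dz":0,"rx":0,"ry":0,"rz":0},{"gripper":0.3,"dx":0.03,"dy":0.005,"dz":0,"rx":0,"ry":0,"rz":0},{"gripper":0.3,"dx":0.035,"dy":0.006,"dz":0,"rx":0,"ry":0,"rz":0},{"gripper":0.3,"dx":0.04,"dy":0.0065,"dz":0,"rx":0,"ry":0,"rz":0},{"gripper":0.3,"dx":0.045,"dy":0.0075,"dz":0,"rx":0,"ry":0,"rz":0},{"gripper":0.3,"dx":0.05,"dy":0.008,"dz":0,"rx":0,"ry":0,"rz":0},{"gripper":0.3,"dx":0.055,"dy":0.009,"dz":0,"rx":0,"ry":0,"rz":0},{"gripper":0.3,"dx":0.059,"dy":0.0097,"dz":0,"rx":0,"ry":0,"rz":0}]'
python3 -m jog '[{"gripper":0.3,"dx":0.0018,"dy":0.0003,"dz":0,"rx":0,"ry":0,"rz":0},{"gripper":0.3,"dx":0.0018,"dy":0.0003,"dz":0,"rx":0,"ry":0,"rz":0},{"gripper":0.3,"dx":-0.02,"dy":-0.003,"dz":0,"rx":0,"ry":0,"rz":0},{"gripper":0.3,"dx":-0.02,"dy":-0.003,"dz":0.04,"rx":0,"ry":0,"rz":0},{"gripper":0.3,"dx":-0.02,"dy":-0.003,"dz":0.09,"rx":0,"ry":0,"rz":0},{"gripper":0.3,"dx":-0.01,"dy":-0.003,"dz":0.14,"rx":0,"ry":0,"rz":0},{"gripper":0.3,"dx":0.01,"dy":0.01,"dz":0.19,"rx":0,"ry":0,"rz":0},{"gripper":0.3,"dx":0.03,"dy":0.03,"dz":0.24,"rx":0,"ry":0,"rz":0},{"gripper":0.3,"dx":0.05,"dy":0.06,"dz":0.26,"rx":0,"ry":0,"rz":0},{"gripper":0.3,"dx":0.05,"dy":0.06,"dz":0.26,"rx":0,"ry":0,"rz":0}]'
python3 -c "
from h import *
tcp();W,p=look('w10');greyext(W)"
```

```text
t: 20.3
eef_pos: [0.52, -0.0336, 0.1262]
tool_rot: [0.705, -0.058, 0.705, 0.058]
contact_force: [-1.5, 0.1, 1.0]
gripper_width: 0.7
t: 21.3
eef_pos: [0.5737, 0.0316, 0.3909]
tool_rot: [0.708, -0.059, 0.701, 0.061]
contact_force: [0.7, 0.3, -1.3]
gripper_width: 0.705
t 21.3 tcp grey-frame [ -15.7 -102.4  390.9] jaw yaw 99.7 F [ 0.7  0.3 -1.3]
wrist blue (573.7, 134.2) rel [ 0.8 -1.1] yaw rel -0.24 (136.2, 99.9) 99.0
wrist red (592.9, -21.1) rel [  -5.3 -157.5] yaw rel -19.47 (136.0, 99.0) 152.2
y- 219 [-50.2 -50.2 -49.8 -49.  -48.9]
x- end 164 [-68.5 -68.5 -66.9 -65.5 -65.5]
```

Red moved to x −5 but stayed skewed (−19.5°): its corner went between the fingers. I'll turn it with the +y push instead, with open jaws along the grey's x, starting behind its −y corner.

```bash
python3 -m jog '[{"gripper":0,"dx":0.005,"dy":-0.02,"dz":0,"rx":0,"ry":0,"rz":-8.5},{"gripper":0,"dx":0.01,"dy":-0.04,"dz":0,"rx":0,"ry":0,"rz":-17},{"gripper":0,"dx":0.015,"dy":-0.06,"dz":0,"rx":0,"ry":0,"rz":-25.5},{"gripper":0,"dx":0.02,"dy":-0.08,"dz":-0.01,"rx":0,"ry":0,"rz":-34},{"gripper":0,"dx":0.025,"dy":-0.1,"dz":-0.02,"rx":0,"ry":0,"rz":-42.5},{"gripper":0,"dx":0.03,"dy":-0.12,"dz":-0.04,"rx":0,"ry":0,"rz":-51},{"gripper":0,"dx":0.035,"dy":-0.14,"dz":-0.06,"rx":0,"ry":0,"rz":-59.5},{"gripper":0,"dx":0.035,"dy":-0.149,"dz":-0.08,"rx":0,"ry":0,"rz":-68},{"gripper":0,"dx":0.035,"dy":-0.149,"dz":-0.1,"rx":0,"ry":0,"rz":-76.5},{"gripper":0,"dx":0.035,"dy":-0.149,"dz":-0.12,"rx":0,"ry":0,"rz":-85}]'
python3 -m jog '[{"gripper":0,"dx":0,"dy":0,"dz":-0.04,"rx":0,"ry":0,"rz":-5.2},{"gripper":0,"dx":0,"dy":0,"dz":-0.08,"rx":0,"ry":0,"rz":-5.2},{"gripper":0,"dx":0,"dy":0,"dz":-0.12,"rx":0,"ry":0,"rz":-5.2},{"gripper":0,"dx":0,"dy":0,"dz":-0.14,"rx":0,"ry":0,"rz":-5.2},{"gripper":0,"dx":0,"dy":0,"dz":-0.14,"rx":0,"ry":0,"rz":-5.2},{"gripper":0,"dx":0,"dy":0,"dz":-0.14,"rx":0,"ry":0,"rz":-5.2}]'
python3 -c "
from h import *
tcp();look('t11','top')"
```

```text
t: 22.35
eef_pos: [0.6036, -0.1245, 0.2649]
tool_rot: [0.557, 0.436, 0.557, -0.436]
contact_force: [0.0, -0.4, 0.0]
gripper_width: 0.994
t: 22.95
eef_pos: [0.6043, -0.1238, 0.1266]
tool_rot: [0.538, 0.459, 0.538, -0.459]
contact_force: [0.6, -0.4, 0.8]
gripper_width: 1.0
t 22.95 tcp grey-frame [ -10.7 -260.7  126.6] jaw yaw 9.05 F [ 0.6 -0.4  0.8]
top blue (573.7, 135.9) rel [1.1 0.5] yaw rel -0.3 (133.5, 98.7) 99.0
top red (594.8, -8.7) rel [  -1.4 -145.6] yaw rel -19.89 (133.3, 77.0) 152.1
```

```bash
python3 -m jog '[{"gripper":0,"dx":0.005,"dy":0.001,"dz":-0.007,"rx":0,"ry":0,"rz":0.2},{"gripper":0,"dx":0.003,"dy":0.011,"dz":-0.007,"rx":0,"ry":0,"rz":0.2},{"gripper":0,"dx":0.002,"dy":0.019,"dz":-0.007,"rx":0,"ry":0,"rz":0.2},{"gripper":0,"dx":0.001,"dy":0.025,"dz":-0.007,"rx":0,"ry":0,"rz":0.2},{"gripper":0,"dx":0,"dy":0.031,"dz":-0.007,"rx":0,"ry":0,"rz":0.2},{"gripper":0,"dx":-0.001,"dy":0.037,"dz":-0.007,"rx":0,"ry":0,"rz":0.2},{"gripper":0,"dx":-0.002,"dy":0.043,"dz":-0.007,"rx":0,"ry":0,"rz":0.2},{"gripper":0,"dx":-0.003,"dy":0.049,"dz":-0.007,"rx":0,"ry":0,"rz":0.2},{"gripper":0,"dx":-0.004,"dy":0.055,"dz":-0.007,"rx":0,"ry":0,"rz":0.2},{"gripper":0,"dx":-0.005,"dy":0.061,"dz":-0.007,"rx":0,"ry":0,"rz":0.2}]'
python3 -m jog '[{"gripper":0,"dx":-0.001,"dy":0.005,"dz":0,"rx":0,"ry":0,"rz":0},{"gripper":0,"dx":-0.002,"dy":0.01,"dz":0,"rx":0,"ry":0,"rz":0},{"gripper":0,"dx":-0.002,"dy":0.015,"dz":0,"rx":0,"ry":0,"rz":0},{"gripper":0,"dx":-0.003,"dy":0.019,"dz":0,"rx":0,"ry":0,"rz":0},{"gripper":0,"dx":-0.003,"dy":0.019,"dz":0,"rx":0,"ry":0,"rz":0}]'
python3 -c "
from h import *
tcp();look('t12','top');look('w12')"
```

```text
t: 24.0
eef_pos: [0.6, -0.0617, 0.1196]
tool_rot: [0.539, 0.458, 0.539, -0.458]
contact_force: [2.1, -3.3, 2.2]
gripper_width: 0.997
t: 24.5
eef_pos: [0.5966, -0.042, 0.1193]
tool_rot: [0.539, 0.458, 0.539, -0.457]
contact_force: [0.8, 0.7, 2.7]
gripper_width: 1.0
t 24.5 tcp grey-frame [  -5.1 -178.7  119.3] jaw yaw 9.39 F [0.8 0.7 2.7]
top blue (574.2, 135.9) rel [1.6 0.4] yaw rel -0.01 (132.8, 98.9) 99.0
top red (614.7, 67.2) rel [ 30.5 -73.9] yaw rel -39.89 (37.8, 20.3) 151.9
blue attempt to get argmax of an empty sequence
wrist red (570.8, 7.6) rel [ -22.5 -125.6] yaw rel -0.59 (142.5, 91.1) 152.2
```

```bash
python3 -m jog '[{"gripper":0,"dx":0.003,"dy":-0.02,"dz":0,"rx":0,"ry":0,"rz":0},{"gripper":0,"dx":0.003,"dy":-0.02,"dz":0.05,"rx":0,"ry":0,"rz":0},{"gripper":0,"dx":0.003,"dy":-0.02,"dz":0.1,"rx":0,"ry":0,"rz":0},{"gripper":0,"dx":0,"dy":0,"dz":0.145,"rx":0,"ry":0,"rz":0},{"gripper":0,"dx":-0.005,"dy":0.03,"dz":0.18,"rx":0,"ry":0,"rz":0},{"gripper":0,"dx":-0.01,"dy":0.06,"dz":0.22,"rx":0,"ry":0,"rz":0},{"gripper":0,"dx":-0.015,"dy":0.09,"dz":0.25,"rx":0,"ry":0,"rz":0},{"gripper":0,"dx":-0.02,"dy":0.12,"dz":0.27,"rx":0,"ry":0,"rz":0},{"gripper":0,"dx":-0.02,"dy":0.12,"dz":0.27,"rx":0,"ry":0,"rz":0}]'
python3 -c "
from h import *
tcp();W,p=look('w13');greyext(W)"
```

```text
t: 25.5
eef_pos: [0.5765, 0.0829, 0.391]
tool_rot: [0.54, 0.457, 0.541, -0.454]
contact_force: [-0.0, 0.4, -0.4]
gripper_width: 0.999
t 25.5 tcp grey-frame [ -4.7 -52.2 391. ] jaw yaw 9.8 F [-0.   0.4 -0.4]
wrist blue (574.5, 134.3) rel [ 1.6 -1.2] yaw rel -0.2 (136.1, 99.2) 99.3
wrist red (566.8, 15.4) rel [ -25.2 -117.3] yaw rel -0.58 (135.4, 100.7) 152.2
```

Red is now square to the column (−0.6°) at (−25, −117), and blue is undisturbed. Next is a centred x push of about 26 mm on the −x end.

```bash
python3 -m jog '[{"gripper":0.3,"dx":-0.02,"dy":-0.01,"dz":0,"rx":0,"ry":0,"rz":8.5},{"gripper":0.3,"dx":-0.04,"dy":-0.02,"dz":-0.01,"rx":0,"ry":0,"rz":17},{"gripper":0.3,"dx":-0.06,"dy":-0.04,"dz":-0.02,"rx":0,"ry":0,"rz":25.5},{"gripper":0.3,"dx":-0.08,"dy":-0.06,"dz":-0.03,"rx":0,"ry":0,"rz":34},{"gripper":0.3,"dx":-0.1,"dy":-0.08,"dz":-0.05,"rx":0,"ry":0,"rz":42.5},{"gripper":0.3,"dx":-0.103,"dy":-0.083,"dz":-0.08,"rx":0,"ry":0,"rz":51},{"gripper":0.3,"dx":-0.103,"dy":-0.083,"dz":-0.1,"rx":0,"ry":0,"rz":59.5},{"gripper":0.3,"dx":-0.103,"dy":-0.083,"dz":-0.12,"rx":0,"ry":0,"rz":68},{"gripper":0.3,"dx":-0.103,"dy":-0.083,"dz":-0.13,"rx":0,"ry":0,"rz":76.5},{"gripper":0.3,"dx":-0.103,"dy":-0.083,"dz":-0.14,"rx":0,"ry":0,"rz":85}]'
python3 -m jog '[{"gripper":0.3,"dx":0,"dy":0,"dz":-0.03,"rx":0,"ry":0,"rz":5},{"gripper":0.3,"dx":0,"dy":0,"dz":-0.07,"rx":0,"ry":0,"rz":5},{"gripper":0.3,"dx":0,"dy":0,"dz":-0.1,"rx":0,"ry":0,"rz":5},{"gripper":0.3,"dx":0,"dy":0,"dz":-0.122,"rx":0,"ry":0,"rz":5},{"gripper":0.3,"dx":0,"dy":0,"dz":-0.122,"rx":0,"ry":0,"rz":5},{"gripper":0.3,"dx":0,"dy":0,"dz":-0.122,"rx":0,"ry":0,"rz":5}]'
python3 -c "
from h import *
tcp()"
```

```text
t: 26.55
eef_pos: [0.4717, -0.0073, 0.2473]
tool_rot: [0.705, -0.028, 0.708, 0.028]
contact_force: [0.2, 0.0, -1.0]
gripper_width: 0.7
t: 27.15
eef_pos: [0.4727, -0.0071, 0.1271]
tool_rot: [0.704, -0.057, 0.706, 0.057]
contact_force: [0.4, -0.6, 0.5]
gripper_width: 0.695
t 27.15 tcp grey-frame [-121.7 -124.2  127.1] jaw yaw 99.22 F [ 0.4 -0.6  0.5]
```

```bash
python3 -m jog '[{"gripper":0.3,"dx":0,"dy":0.007,"dz":0,"rx":0,"ry":0,"rz":0},{"gripper":0.3,"dx":0.008,"dy":0.008,"dz":0,"rx":0,"ry":0,"rz":0},{"gripper":0.3,"dx":0.014,"dy":0.009,"dz":0,"rx":0,"ry":0,"rz":0},{"gripper":0.3,"dx":0.019,"dy":0.010,"dz":0,"rx":0,"ry":0,"rz":0},{"gripper":0.3,"dx":0.024,"dy":0.011,"dz":0,"rx":0,"ry":0,"rz":0},{"gripper":0.3,"dx":0.029,"dy":0.012,"dz":0,"rx":0,"ry":0,"rz":0},{"gripper":0.3,"dx":0.034,"dy":0.0125,"dz":0,"rx":0,"ry":0,"rz":0},{"gripper":0.3,"dx":0.039,"dy":0.0135,"dz":0,"rx":0,"ry":0,"rz":0},{"gripper":0.3,"dx":0.0435,"dy":0.014,"dz":0,"rx":0,"ry":0,"rz":0},{"gripper":0.3,"dx":0.0435,"dy":0.014,"dz":0,"rx":0,"ry":0,"rz":0}]'
python3 -m jog '[{"gripper":0.3,"dx":0,"dy":0,"dz":0,"rx":0,"ry":0,"rz":0},{"gripper":0.3,"dx":-0.02,"dy":-0.003,"dz":0,"rx":0,"ry":0,"rz":0},{"gripper":0.3,"dx":-0.02,"dy":-0.003,"dz":0.04,"rx":0,"ry":0,"rz":0},{"gripper":0.3,"dx":-0.02,"dy":-0.003,"dz":0.09,"rx":0,"ry":0,"rz":0},{"gripper":0.3,"dx":-0.01,"dy":-0.003,"dz":0.14,"rx":0,"ry":0,"rz":0},{"gripper":0.3,"dx":0.01,"dy":0.01,"dz":0.19,"rx":0,"ry":0,"rz":0},{"gripper":0.3,"dx":0.03,"dy":0.03,"dz":0.24,"rx":0,"ry":0,"rz":0},{"gripper":0.3,"dx":0.05,"dy":0.05,"dz":0.26,"rx":0,"ry":0,"rz":0},{"gripper":0.3,"dx":0.05,"dy":0.05,"dz":0.26,"rx":0,"ry":0,"rz":0}]'
python3 -c "
from h import *
tcp();W,p=look('w14');greyext(W)"
```

```text
t: 28.15
eef_pos: [0.5175, 0.0079, 0.128]
tool_rot: [0.705, -0.057, 0.705, 0.057]
contact_force: [-3.6, -0.4, 6.9]
gripper_width: 0.704
t: 29.05
eef_pos: [0.5715, 0.0628, 0.3921]
tool_rot: [0.708, -0.059, 0.701, 0.06]
contact_force: [0.3, -0.4, -0.1]
gripper_width: 0.7
t 29.05 tcp grey-frame [-12.8 -71.3 392.1] jaw yaw 99.66 F [ 0.3 -0.4 -0.1]
wrist blue (573.7, 134.3) rel [ 0.8 -1. ] yaw rel -0.19 (135.7, 100.1) 99.1
wrist red (594.6, 19.3) rel [   2.9 -117.9] yaw rel -0.09 (135.7, 99.6) 152.2
y- 86 [-50.3 -50.2 -50.  -49.4 -49.4]
x- end 168 [-68.6 -68.5 -67.  -65.7 -65.6]
```

Red is at x +2 relative to blue, yaw 0.1°. Now the main +y slide.

```bash
python3 -m jog '[{"gripper":0,"dx":0.005,"dy":-0.02,"dz":0,"rx":0,"ry":0,"rz":-8.5},{"gripper":0,"dx":0.01,"dy":-0.04,"dz":0,"rx":0,"ry":0,"rz":-17},{"gripper":0,"dx":0.015,"dy":-0.06,"dz":0,"rx":0,"ry":0,"rz":-25.5},{"gripper":0,"dx":0.02,"dy":-0.08,"dz":-0.01,"rx":0,"ry":0,"rz":-34},{"gripper":0,"dx":0.025,"dy":-0.1,"dz":-0.02,"rx":0,"ry":0,"rz":-42.5},{"gripper":0,"dx":0.035,"dy":-0.124,"dz":-0.04,"rx":0,"ry":0,"rz":-51},{"gripper":0,"dx":0.035,"dy":-0.124,"dz":-0.06,"rx":0,"ry":0,"rz":-59.5},{"gripper":0,"dx":0.035,"dy":-0.124,"dz":-0.08,"rx":0,"ry":0,"rz":-68},{"gripper":0,"dx":0.035,"dy":-0.124,"dz":-0.1,"rx":0,"ry":0,"rz":-76.5},{"gripper":0,"dx":0.035,"dy":-0.124,"dz":-0.12,"rx":0,"ry":0,"rz":-85}]'
python3 -m jog '[{"gripper":0,"dx":0,"dy":0,"dz":0,"rx":0,"ry":0,"rz":-5.1},{"gripper":0,"dx":0,"dy":0,"dz":-0.04,"rx":0,"ry":0,"rz":-5.1},{"gripper":0,"dx":0,"dy":0,"dz":-0.08,"rx":0,"ry":0,"rz":-5.1},{"gripper":0,"dx":0,"dy":0,"dz":-0.1,"rx":0,"ry":0,"rz":-5.1},{"gripper":0,"dx":0,"dy":0,"dz":-0.1,"rx":0,"ry":0,"rz":-5.1}]'
python3 -c "
from h import *
tcp()"
```

```text
t: 30.1
eef_pos: [0.6009, -0.0668, 0.2658]
tool_rot: [0.556, 0.436, 0.557, -0.436]
contact_force: [0.4, -0.2, 0.0]
gripper_width: 1.0
t: 30.6
eef_pos: [0.5991, -0.0661, 0.1639]
tool_rot: [0.536, 0.457, 0.54, -0.46]
contact_force: [-0.3, 0.7, 0.6]
gripper_width: 1.002
t 30.6 tcp grey-frame [  -6.5 -202.9  163.9] jaw yaw 9.15 F [-0.3  0.7  0.6]
```

```bash
python3 -m jog '[{"gripper":0,"dx":0.008,"dy":0.001,"dz":-0.03,"rx":0,"ry":0,"rz":0.1},{"gripper":0,"dx":0.008,"dy":0.001,"dz":-0.044,"rx":0,"ry":0,"rz":0.1},{"gripper":0,"dx":0.0065,"dy":0.01,"dz":-0.044,"rx":0,"ry":0,"rz":0.1},{"gripper":0,"dx":0.005,"dy":0.018,"dz":-0.044,"rx":0,"ry":0,"rz":0.1},{"gripper":0,"dx":0.004,"dy":0.024,"dz":-0.044,"rx":0,"ry":0,"rz":0.1},{"gripper":0,"dx":0.003,"dy":0.03,"dz":-0.044,"rx":0,"ry":0,"rz":0.1},{"gripper":0,"dx":0.002,"dy":0.036,"dz":-0.044,"rx":0,"ry":0,"rz":0.1},{"gripper":0,"dx":0.001,"dy":0.042,"dz":-0.044,"rx":0,"ry":0,"rz":0.1},{"gripper":0,"dx":0,"dy":0.048,"dz":-0.044,"rx":0,"ry":0,"rz":0.1},{"gripper":0,"dx":-0.001,"dy":0.054,"dz":-0.044,"rx":0,"ry":0,"rz":0.1}]'
python3 -c "
from h import *
tcp();look('t15','top')"
```

```text
t: 31.6
eef_pos: [0.6012, -0.0118, 0.1236]
tool_rot: [0.539, 0.458, 0.539, -0.458]
contact_force: [0.9, -3.4, 2.9]
gripper_width: 1.003
t 31.6 tcp grey-frame [   4.4 -149.7  123.6] jaw yaw 9.29 F [ 0.9 -3.4  2.9]
top blue (619.1, 169.4) rel [51.3 26.3] yaw rel -48.18 (96.8, 50.1) 98.8
top red (539.0, 1.5) rel [ -54.9 -126.5] yaw rel -43.5 (36.9, 17.0) 151.8
```

```bash
python3 -m jog '[{"gripper":0,"dx":-0.002,"dy":0.006,"dz":-0.002,"rx":0,"ry":0,"rz":0},{"gripper":0,"dx":-0.003,"dy":0.012,"dz":-0.004,"rx":0,"ry":0,"rz":0},{"gripper":0,"dx":-0.004,"dy":0.018,"dz":-0.004,"rx":0,"ry":0,"rz":0},{"gripper":0,"dx":-0.005,"dy":0.024,"dz":-0.004,"rx":0,"ry":0,"rz":0},{"gripper":0,"dx":-0.006,"dy":0.03,"dz":-0.004,"rx":0,"ry":0,"rz":0},{"gripper":0,"dx":-0.007,"dy":0.036,"dz":-0.004,"rx":0,"ry":0,"rz":0},{"gripper":0,"dx":-0.008,"dy":0.042,"dz":-0.004,"rx":0,"ry":0,"rz":0},{"gripper":0,"dx":-0.009,"dy":0.048,"dz":-0.004,"rx":0,"ry":0,"rz":0},{"gripper":0,"dx":-0.01,"dy":0.053,"dz":-0.004,"rx":0,"ry":0,"rz":0},{"gripper":0,"dx":-0.01,"dy":0.053,"dz":-0.004,"rx":0,"ry":0,"rz":0}]'
python3 -m jog '[{"gripper":0,"dx":-0.001,"dy":0.005,"dz":0,"rx":0,"ry":0,"rz":0},{"gripper":0,"dx":-0.002,"dy":0.01,"dz":0,"rx":0,"ry":0,"rz":0},{"gripper":0,"dx":-0.0025,"dy":0.015,"dz":0,"rx":0,"ry":0,"rz":0},{"gripper":0,"dx":-0.003,"dy":0.02,"dz":0,"rx":0,"ry":0,"rz":0},{"gripper":0,"dx":-0.004,"dy":0.025,"dz":0,"rx":0,"ry":0,"rz":0},{"gripper":0,"dx":-0.0045,"dy":0.029,"dz":0,"rx":0,"ry":0,"rz":0},{"gripper":0,"dx":-0.0045,"dy":0.029,"dz":0,"rx":0,"ry":0,"rz":0}]'
python3 -c "
from h import *
tcp()"
```

```text
t: 32.65
eef_pos: [0.5909, 0.0424, 0.119]
tool_rot: [0.539, 0.458, 0.54, -0.457]
contact_force: [1.4, -1.5, 0.1]
gripper_width: 0.999
t: 33.35
eef_pos: [0.5865, 0.0712, 0.1192]
tool_rot: [0.539, 0.458, 0.54, -0.457]
contact_force: [0.6, 0.0, 0.2]
gripper_width: 0.999
t 33.35 tcp grey-frame [  3.3 -65.3 119.2] jaw yaw 9.39 F [0.6 0.  0.2]
```

Now I'll back off, rise and measure both boxes.

```bash
python3 -m jog '[{"gripper":0,"dx":0.003,"dy":-0.02,"dz":0,"rx":0,"ry":0,"rz":0},{"gripper":0,"dx":0.003,"dy":-0.02,"dz":0.05,"rx":0,"ry":0,"rz":0},{"gripper":0,"dx":0.003,"dy":-0.02,"dz":0.1,"rx":0,"ry":0,"rz":0},{"gripper":0,"dx":0,"dy":0,"dz":0.145,"rx":0,"ry":0,"rz":0},{"gripper":0,"dx":-0.005,"dy":0.02,"dz":0.18,"rx":0,"ry":0,"rz":0},{"gripper":0,"dx":-0.005,"dy":0.03,"dz":0.22,"rx":0,"ry":0,"rz":0},{"gripper":0,"dx":-0.005,"dy":0.04,"dz":0.25,"rx":0,"ry":0,"rz":0},{"gripper":0,"dx":-0.005,"dy":0.05,"dz":0.27,"rx":0,"ry":0,"rz":0},{"gripper":0,"dx":-0.005,"dy":0.05,"dz":0.27,"rx":0,"ry":0,"rz":0}]'
python3 -c "
from h import *
tcp();W,p=look('w16');greyext(W)
Q=(W[...,:2]*1000-G);x=Q@E_;y=Q@F_;z=W[...,2]
b=(z>.08)&(z<.1015)&(abs(x)<90)&(y>-62)&(y<70);print('blue top visible',b.sum(),np.percentile(x[b],[2,98]) if b.sum() else '',np.percentile(y[b],[2,98]) if b.sum() else '')"
```

```text
t: 34.25
eef_pos: [0.5829, 0.122, 0.3921]
tool_rot: [0.54, 0.459, 0.539, -0.455]
contact_force: [0.0, -0.6, 0.1]
gripper_width: 1.0
t 34.25 tcp grey-frame [  7.9 -14.7 392.1] jaw yaw 9.48 F [ 0.  -0.6  0.1]
wrist blue (566.6, 181.1) rel [ 1.4 46.3] yaw rel -0.17 (134.2, 5.3) 99.1
wrist red (575.0, 131.2) rel [ 1.6 -4.3] yaw rel 0.11 (135.6, 98.7) 149.2
y+ 141 [47.8 47.9 49.  49.3 49.4]
blue top visible 632 [-63.16553328  65.42371783] [43.86563441 49.0675071 ]
```

View pics/w16.png

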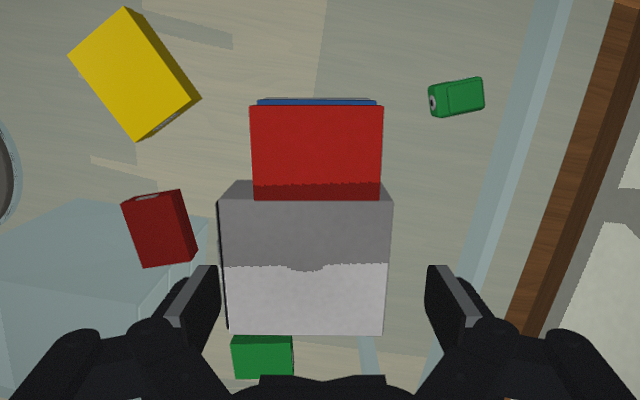

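Wrist view: the red box (315,150) sits square on the blue, with a thin blue strip at row 102 showing red is about 3.4 mm short. A 3.3 mm nudge finishes it.

```bash
python3 -m jog '[{"gripper":0,"dx":0.004,"dy":-0.035,"dz":-0.02,"rx":0,"ry":0,"rz":0},{"gripper":0,"dx":0.008,"dy":-0.07,"dz":-0.05,"rx":0,"ry":0,"rz":0},{"gripper":0,"dx":0.008,"dy":-0.07,"dz":-0.1,"rx":0,"ry":0,"rz":0},{"gripper":0,"dx":0.008,"dy":-0.07,"dz":-0.15,"rx":0,"ry":0,"rz":0},{"gripper":0,"dx":0.008,"dy":-0.07,"dz":-0.2,"rx":0,"ry":0,"rz":0},{"gripper":0,"dx":0.008,"dy":-0.07,"dz":-0.24,"rx":0,"ry":0,"rz":0},{"gripper":0,"dx":0.008,"dy":-0.07,"dz":-0.265,"rx":0,"ry":0,"rz":0},{"gripper":0,"dx":0.008,"dy":-0.07,"dz":-0.27,"rx":0,"ry":0,"rz":0},{"gripper":0,"dx":0.008,"dy":-0.07,"dz":-0.27,"rx":0,"ry":0,"rz":0}]'
python3 -m jog '[{"gripper":0,"dx":-0.001,"dy":0.008,"dz":0,"rx":0,"ry":0,"rz":0},{"gripper":0,"dx":-0.002,"dy":0.016,"dz":0,"rx":0,"ry":0,"rz":0},{"gripper":0,"dx":-0.003,"dy":0.019,"dz":0,"rx":0,"ry":0,"rz":0},{"gripper":0,"dx":-0.003,"dy":0.021,"dz":0,"rx":0,"ry":0,"rz":0},{"gripper":0,"dx":-0.0035,"dy":0.0233,"dz":0,"rx":0,"ry":0,"rz":0},{"gripper":0,"dx":-0.0035,"dy":0.0233,"dz":0,"rx":0,"ry":0,"rz":0}]'
python3 -c "
from h import *
tcp()"
python3 -m jog '[{"gripper":0,"dx":0.003,"dy":-0.02,"dz":0,"rx":0,"ry":0,"rz":0},{"gripper":0,"dx":0.003,"dy":-0.02,"dz":0.05,"rx":0,"ry":0,"rz":0},{"gripper":0,"dx":0.003,"dy":-0.02,"dz":0.1,"rx":0,"ry":0,"rz":0},{"gripper":0,"dx":0,"dy":0,"dz":0.145,"rx":0,"ry":0,"rz":0},{"gripper":0,"dx":-0.005,"dy":0.02,"dz":0.18,"rx":0,"ry":0,"rz":0},{"gripper":0,"dx":-0.005,"dy":0.03,"dz":0.22,"rx":0,"ry":0,"rz":0},{"gripper":0,"dx":-0.005,"dy":0.04,"dz":0.25,"rx":0,"ry":0,"rz":0},{"gripper":0,"dx":-0.005,"dy":0.05,"dz":0.27,"rx":0,"ry":0,"rz":0},{"gripper":0,"dx":-0.005,"dy":0.05,"dz":0.27,"rx":0,"ry":0,"rz":0}]'
python3 -c "
from h import *
tcp();W,p=look('w17');greyext(W)
Q=(W[...,:2]*1000-G);x=Q@E_;y=Q@F_;z=W[...,2]
b=(z>.08)&(z<.1015)&(abs(x)<90)&(y>-62)&(y<70);print('blue top visible',b.sum(),np.percentile(x[b],[2,98]) if b.sum() else '',np.percentile(y[b],[2,98]) if b.sum() else '')
look('t17','top')"
```

```text
t: 35.2
eef_pos: [0.5888, 0.0492, 0.1185]
tool_rot: [0.538, 0.457, 0.539, -0.459]
contact_force: [-0.5, -0.2, 0.3]
gripper_width: 0.999
t: 35.8
eef_pos: [0.5866, 0.073, 0.1199]
tool_rot: [0.539, 0.458, 0.538, -0.458]
contact_force: [1.1, -1.3, 1.6]
gripper_width: 0.999
t 35.8 tcp grey-frame [  3.6 -63.7 119.9] jaw yaw 9.29 F [ 1.1 -1.3  1.6]
t: 36.7
eef_pos: [0.5821, 0.1255, 0.3918]
tool_rot: [0.54, 0.458, 0.539, -0.455]
contact_force: [1.2, 0.8, -0.9]
gripper_width: 1.0
t 36.7 tcp grey-frame [  7.8 -11.1 391.8] jaw yaw 9.49 F [ 1.2  0.8 -0.9]
wrist blue (566.5, 181.7) rel [ 1.4 46.9] yaw rel -0.27 (135.3, 4.0) 99.0
wrist red (574.8, 132.6) rel [ 1.7 -2.9] yaw rel 0.08 (135.3, 99.0) 149.2
y+ 150 [47.6 47.6 48.8 49.2 49.2]
blue top visible 503 [-63.76555911  65.32403793] [45.13469058 49.021789  ]
top blue (513.8, 93.4) rel [-64.9 -31.7] yaw rel -9.3 (0.0, 0.0) 89.3
top red (575.1, 130.9) rel [ 1.7 -4.6] yaw rel -0.41 (132.9, 92.1) 148.8
```

```bash
python3 -c "
from station import hand_in
print(hand_in())"
```

```text
the job is handed in; nothing more can be done
None
```

The three boxes are stacked in one column and I handed the job in at about 37 s. `hand_in` gives no verdict, so the figures below are my own last measurements.

**How it went**
- **Blue box:** I pushed it in y and then x with both fingertips. The pushes left it about 13 mm too far toward the drawer unit, where nothing could get behind it. I corrected that by pressing lightly on its top and dragging it back.
- **Blue flush check:** Blue then measured about (1, −1) mm and −0.2° relative to the grey box, while red was still on the unit.
- **Red box:** I squared it on the unit's top. The first x push failed because its corner went between the fingers, so I turned it with a y push instead. I then centred it in x, slid it across without lifting, and nudged it the last bit.

**Last checks (wrist camera)**

| Check | Offset | Yaw difference |
|---|---|---|
| Blue on grey | about (+1.4, −0.9) mm | about −0.3° |
| Red on blue | about (+0.3, −2) mm | about 0.3° |

- **Heights:** red's top is at 149 mm and blue's at 99 mm, so both lie flat.
- **Grey box:** its visible edge is within about 1 mm of where it started.

**Weak points**
- **Top camera:** its last picture put red about 2 mm further toward −y than the wrist camera. The arm partly covered that view, so I trusted the wrist camera.
- **Grey in x:** after the final slide I could only check it in y, because the stack hid its ends.
- **Other objects:** I never touched the abacus, dish, sharpener or clip board on purpose, but I did not measure them again at the end.
- **Force:** pressing on blue reached about 50 N at the fingertips for a moment, below the 120 N wrist limit.

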